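# Refit the spatula tray and bin the old ones

### The arm

A 6-joint arm with a two-finger parallel gripper is mounted at the origin on the work surface. World frame = base frame: x ahead of the robot, y to its left, z up, the work surface at z = 0. Lengths are in mm, angles in rad, forces in N, time in s.
With the tool pointing down it reaches from about 350 to 975 mm from the base axis. Payload 7.1 kg.
Tool frame: the origin (TCP) lies midway between the tips of the shut fingers; the grasp point (between the pads) lies 19 mm behind it; z points along the fingers, y is the line along which they close (so a half turn about z gives the same grasp; the last joint's range is limited). The gripper opens to 88 mm and grips with 3 to 60 N. Pads are 20 mm wide; open, the fingers measure 115 mm over their backs; the gripper's body (75 mm by 178 mm) begins 61 mm behind the grasp point.
Start: joints at [-1.223, 0.423, 1.63, -0, 1.089, -0.019], TCP at [224.16, -583.401, 222.675] pointing down, gripper open.
Joint ranges: [-3, 3], [-0.9, 2.11], [0.09, 2.58], [-1.31, 4.45], [0.11, 2.69], [-2.54, 2.54]. Speed limits (rad/s): [2.39, 2.39, 3.01, 3.14, 3.14, 3.14].

### API

Orientations are given as a rotation vector (axis times angle).
In Python, from workcell import ctrl gives the robot as it stands.
- The arm moves only by the shell command python3 -m pendant 'ROWS'. ROWS is a JSON object of lists of equal length, an entry for each row: "grip": the opening, from -1 (shut) to 1 (fully open); "linear": the shift along the tool's x, y, z in mm, a list of three; "angular": the turn, a rotation vector about the tool's x, y, z in rad, a list of three. In form: {"grip": [grip, ...], "linear": [[tx, ty, tz], ...], "angular": [[ax, ay, az], ...]}. A call has 1 to 12 rows; each row shifts and turns the commanded pose from where the row before left it, along the tool's axes as they then stand; what a row does not reach is not made up. A row lasts 1/12 s, in which the tool goes at most 41.7 mm and 7.16 degrees, less where a joint would pass 70% of its speed; a pose out of reach is approached as far as the arm can. A call with a gripper value outside its range is refused whole. The fingers move at their own pace and stop on an object; the grip force is fixed at half the most. Time passes only in rows, so rows that do not move let the fingers close. It gives the time, the measured TCP pose, the force, the opening and the grip force at its end, in the units of the state.
- ctrl.get_obs(): the state, without advancing time (a new reading comes with each control period).
- ctrl.get_image(name): name is "scene" or "top" or "wrist"; returns the picture (480x640x3 uint8, red, green, blue); there is no depth.
- ctrl.camera_params(name): a dict with "vfov" (degrees; the focal length in pixels is half the picture's height over the tangent of half this angle, whatever the lens; pixels are square), "cx", "cy" (the principal point, pixels), "k1" (the pictures are not rectified: a ray, as slopes to the right and down, at radius r is drawn at 1 + k1 r^2 times it, then the intrinsics apply), "R" (3x3) and "t" (3): a world point X has camera coordinates R X + t; the wrist camera has in their place "T_tool_cam" (4x4, takes a point from camera to tool coordinates, whose origin is the TCP and whose axes are the flange's). Camera axes: x right, y down, z forward; pixel columns grow to the right and rows downward; lengths in mm; the calibration is good to about 2 mm. A picture is of the moment at which its call begins: read the wrist's pose just before it. camera_params takes no time and is no camera call.
- ctrl.close_job(): hands the job in; it is judged then, once.
The state is a dict: "t": time; "qpos": joint angles; "qvel": joint speeds; "joint_torque": joint torques, N m; "ee_pos": TCP position; "orientation": TCP orientation; "ft_force": force on the tool from outside, world axes, zero at the start; "moment": the same for the moment, N m; "width": finger opening in mm; "grasp_force": force on a finger pad.
Only numpy, scipy, OpenCV 4.12 (cv2) and the standard library are available. Lean on these libraries where they do the work, as an engineer would, in place of code of your own. Each camera call takes 0.05 s, during which the arm holds its last target. There are 200 camera calls.

### The job

Pull the white tilt-out waste bin well open by its handle, drop the two old red-handled spatulas from the tool tray into it, and push the bin fully shut again. Lay every spare blue spatula from the counter flat into an empty compartment of the tray, blade in the wide end, one to a compartment, so that all the blue spatulas end up lying flat in the tray (put back any that gets knocked out). Leave the pastry rings and the grey lid where they are.

Things in the scene. Friction and masses are not known exactly. Their poses are not given: they have to be found in the camera images.
- old0: an old spatula, red handle and yellow blade, lying in one of the tray's compartments at the start; 180 mm long: handle 100 x 22 x 20 mm (x -90 to +10), flat blade 80 x 40 x 5 mm (x +10 to +90, mid-thickness), both faces alike. Origin: its middle, 10 mm above what it lies on; x along it to the blade tip, z its flat normal. Balances near x = -15 mm; 60 to 110 g
- old1: another old spatula, red handle and yellow blade, also in one of the tray's compartments; same as old0
- kept0: a blue-handled spatula with white blade already in its place in a tray compartment at the start; may be absent; same shape and axes as old0
- kept1: a blue-handled spatula with white blade already in its place in a tray compartment at the start; may be absent; same shape and axes as old0
- kept2: a blue-handled spatula with white blade already in its place in a tray compartment at the start; may be absent; same shape and axes as old0
- spare0: a spare blue-handled spatula with white blade lying loose on the counter at the start; may be absent; same shape and axes as old0
- spare1: a spare blue-handled spatula with white blade lying loose on the counter at the start; may be absent; same shape and axes as old0
- spare2: a spare blue-handled spatula with white blade lying loose on the counter at the start; may be absent; same shape and axes as old0
- spare3: a spare blue-handled spatula with white blade lying loose on the counter at the start; may be absent; same shape and axes as old0
- tray: fixed grey tool tray 206 (x) x 306 (y) x 22 mm high, floor 4 mm thick; origin under its centre, x to the blade ends, z up. Five compartments side by side in y, each along x, -96 to +96 mm: handle part (x -96 to -45) 30 mm wide, blade part (x +5 to +96) 48 mm wide. Ribs 18 mm above the floor; none from x = -45 to +5: a finger trough across the whole tray
- pocket0 (a point): compartment 0 (y = -116 mm in the tray's frame): where a laid spatula's origin belongs (its x and the tray's the same way, as a blade fits only the wide end), 14 mm above the tray's underside; axes as the tray's. Compartments are 58 mm apart
- pocket1 (a point): compartment 1 (y = -58 mm in the tray's frame): where a laid spatula's origin belongs (its x and the tray's the same way, as a blade fits only the wide end), 14 mm above the tray's underside; axes as the tray's. Compartments are 58 mm apart
- pocket2 (a point): compartment 2 (y = 0 mm in the tray's frame): where a laid spatula's origin belongs (its x and the tray's the same way, as a blade fits only the wide end), 14 mm above the tray's underside; axes as the tray's. Compartments are 58 mm apart
- pocket3 (a point): compartment 3 (y = 58 mm in the tray's frame): where a laid spatula's origin belongs (its x and the tray's the same way, as a blade fits only the wide end), 14 mm above the tray's underside; axes as the tray's. Compartments are 58 mm apart
- pocket4 (a point): compartment 4 (y = 116 mm in the tray's frame): where a laid spatula's origin belongs (its x and the tray's the same way, as a blade fits only the wide end), 14 mm above the tray's underside; axes as the tray's. Compartments are 58 mm apart
- bin: fixed housing of the white tilt-out waste bin, 210 mm deep (x), 250 mm wide (y), 220 mm high with a closed roof; origin at the foot of its front, in the middle; its front faces its own -x; z up
- bin_front (a joint): tilt of the bin's front with the bucket fixed behind it, rad: 0 shut, 0.75 fully tilted out (top leans to the bin's -x). Hinge along the bin's y through the point 6 mm above bin's origin; stiff (0.4 N m, 2 N at the handle), stays where left. Front panel 10 mm thick, 204 mm high from the hinge
- bin_handle (a point): middle of the steel bar handle on the bin front: round bar 12 mm thick, 120 mm long along the bin's y; at tilt 0 it is 50 mm to -x of the hinge and 205 mm above it, level with the panel's top edge, 40 mm off the panel's face (bar axis to face). Turns with the front
- bin_bucket (a point): middle of the bucket's floor, moves with the front; axes as the bin's when shut. Bucket inside: 170 mm deep (x -85 to +85 mm), 218 mm wide (y), sides 190 mm high near the front and 100 mm behind, back rim 60 mm high
- bin_mouth (a point): fixed point in the opening between housing and tilted-out front, 65 mm in front of the housing, 200 mm above the counter; a spatula lying along the bin's y, its middle here, drops into the bucket when let go if the tilt is 0.6 or more (the front's top edge is then 115 mm or more out and at most 175 mm high)
- ring0: stainless pastry ring, 80 mm across, 45 mm high; origin under its middle
- ring1: stainless pastry ring, 70 mm across, 45 mm high; origin under its middle
- lid: grey silicone lid with knob, 130 mm across, 22 mm high in all; origin under its middle
There are look-alikes about, which are no part of the job. What is shaped like the spare2 but pink is not meant.

How it is judged:
By the outcome, as a careful person would: the job done as asked, in the order asked, and still so for the second after the job is handed in, with the robot touching nothing.
Of kept0, kept1, kept2 only 1 to 1 are there at a start; the rules pass over those that are not, and their reading is None.
Of spare0, spare1, spare2, spare3 only 3 to 4 are there at a start; the rules pass over those that are not, and their reading is None.
At some moment in a run one of spare0, spare1, spare2, spare3 may be knocked a few centimetres aside while the robot is not near it.
Once in a run the grip may slacken for a moment while it holds something.
It also fails if it takes over 208 s, if anything falls off the work surface, if the arm or the gripper's body presses on something with over 40 N, if the wrist force passes 120 N, or if a joint passes its speed limit or range.

## Working session

There is one attempt and no reset: what is moved stays moved. The work goes in short steps, Python scripts to look and compute and a shell command to move; the robot and the scene stay as the last step left them, time stands still between calls to the robot, and variables do not carry over. Pictures are saved under pics/ and viewed, at most 14 in all, crops included, and the job is handed in when it is done.

```bash
mkdir -p pics; ls; cat > h.py <<'E'
import numpy as np,cv2
from workcell import ctrl
from scipy.spatial.transform import Rotation as Ro
def cam(n):
    p=ctrl.camera_params(n); f=240/np.tan(np.radians(p['vfov'])/2)
    if 'R' in p: R=np.array(p['R']);t=np.array(p['t'])
    else:
        o=ctrl.get_obs();T=np.eye(4);T[:3,:3]=Ro.from_rotvec(o['orientation']).as_matrix();T[:3,3]=o['ee_pos']
        M=np.linalg.inv(T@np.array(p['T_tool_cam']));R=M[:3,:3];t=M[:3,3]
    return p,f,R,t
def px2w(n,uv,z,c=None):
    p,f,R,t=c or cam(n); uv=np.atleast_2d(np.float64(uv)); z=np.broadcast_to(z,len(uv))
    d=(uv-[p['cx'],p['cy']])/f; s=d.copy()
    for _ in range(20): s=d/(1+p['k1']*(s**2).sum(1,keepdims=True))
    C=-R.T@t; r=np.c_[s,np.ones(len(s))]@R
    return C+r*((z-C[2])/r[:,2])[:,None]
def w2px(n,X,c=None):
    p,f,R,t=c or cam(n); X=np.atleast_2d(X)@R.T+t; s=X[:,:2]/X[:,2:]
    return s*(1+p['k1']*(s**2).sum(1,keepdims=True))*f+[p['cx'],p['cy']]
def snap(n,f):
    im=ctrl.get_image(n); cv2.imwrite('pics/'+f+'.png',im[...,::-1]); return im
E
python3 -c "
from h import *
for n in ['top','scene','wrist']: snap(n,n+'0'); print(n,ctrl.camera_params(n))
print(ctrl.get_obs())"
```

```text
pics
top {'vfov': 43.63325673918748, 'cx': 321.5940274417877, 'cy': 228.09454647787598, 'k1': -0.12218381114760138, 'R': array([[ 0.01528367, -0.99977843,  0.0144738 ],
       [-0.99809063, -0.01612107, -0.05962554],
       [ 0.05984566, -0.01353486, -0.99811588]]), 't': array([ -27.141271  ,  520.50106238, 1713.10145198])}
scene {'vfov': 54.42208265121027, 'cx': 316.5159656282351, 'cy': 240.17320459053397, 'k1': 0.004020283493974133, 'R': array([[ 0.49621747,  0.86804745,  0.01618197],
       [ 0.57112944, -0.31233361, -0.75911717],
       [-0.65389555,  0.3859292 , -0.65075284]]), 't': array([-244.47593647, -196.33351365, 1836.67520035])}
wrist {'vfov': 63.290640071043065, 'cx': 316.96122206672266, 'cy': 238.81625718896848, 'k1': 0.013895297656272013, 'T_tool_cam': array([[ 4.64796084e-04, -9.61956551e-01, -2.73202084e-01,
         7.50582174e+01],
       [ 9.99999794e-01,  3.26322543e-04,  5.52294032e-04,
        -1.17974026e+00],
       [-4.42130864e-04, -2.73202284e-01,  9.61956504e-01,
        -1.62050630e+02],
       [ 0.00000000e+00,  0.00000000e+00,  0.00000000e+00,
         1.00000000e+00]])}
{'t': 0.15, 'qpos': array([-1.22297782e+00,  4.23627900e-01,  1.63050058e+00, -2.18041352e-05,
        1.08859177e+00, -1.90028146e-02]), 'qvel': array([ 0.00111575, -0.00273797, -0.00349552, -0.00129525, -0.00052634,
       -0.0006941 ]), 'joint_torque': array([ 5.55539827e-04, -5.44985318e+01, -2.73918360e+01,  6.44531683e-02,
        2.04545783e-02, -7.38796962e-05]), 'ee_pos': array([ 224.02865166, -583.01531214,  222.10907373]), 'orientation': array([-3.08780632e+00, -5.72789817e-01,  3.19704989e-04]), 'ft_force': array([ 0.09372121,  0.29994938, -0.28113005]), 'moment': array([ 0.04678893, -0.02302139, -0.01310635]), 'grasp_force': 0.0, 'width': 87.74130311909964}
```

View pics/top0.png

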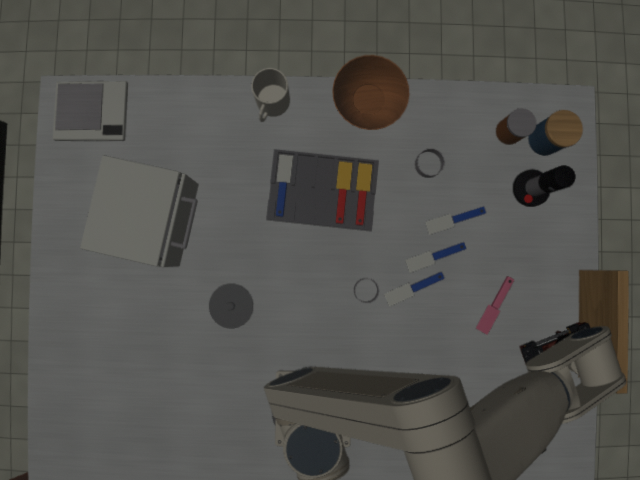

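View pics/scene0.png

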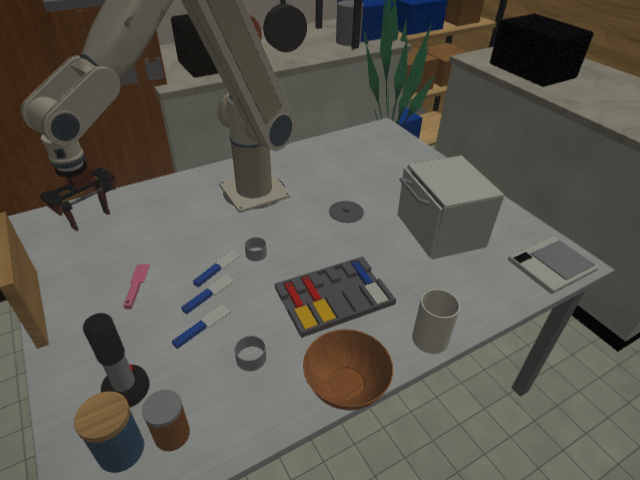

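Top: tray corners at about (274,150), (378,160), (372,230), (267,220), with the kept blue at (283,185) and the reds at (343,192) and (363,193). The three spares are near (456,220), (436,257) and (414,289). The bin roof corners are (105,155), (180,173), (160,266), (81,246), and its front faces image right.

```bash
cat > loc.py <<'E'
from h import *
def blobs(im,n='top',amin=40,c=None,zt=20,zb=None):
    hsv=cv2.cvtColor(im,cv2.COLOR_RGB2HSV); out=[]
    for nm,lo,hi in [('blue',(105,140,50),(130,255,255)),('red',(174,150,60),(180,255,255)),('red',(0,200,60),(6,255,255)),('yellow',(18,150,90),(30,255,255))]:
        m=cv2.inRange(hsv,lo,hi)
        k,_,st,ce=cv2.connectedComponentsWithStats(m)
        lab=_
        for i in range(1,k):
            if st[i,4]<amin: continue
            uv=np.argwhere(lab==i)[:,::-1]
            P=px2w(n,uv,zt,c)[:,:2]; m_=P.mean(0); w,v=np.linalg.eigh(np.cov((P-m_).T)); d=v[:,1]
            s=(P-m_)@d
            out.append((nm,st[i,4],m_,d,s.min(),s.max(),uv.mean(0)))
    return out
def spat(im,bs,n='top',c=None,zt=20):
    # direct handle axis to the blade side, give origin
    for nm,a,m,d,s0,s1,uv in bs:
        if nm=='yellow': continue
        mid=m+d*(s0+s1)/2
        def sat(q):
            u=np.rint(w2px(n,[[*q,zt-8]],c)[0]).astype(int); p=im[max(u[1],0):u[1]+1,max(u[0],0):u[0]+1].astype(float)
            return p.sum() if nm=='blue' else (p[...,0]-p[...,2]).sum()
        if sat(mid-d*90)>sat(mid+d*90): d=-d
        o=mid+40*d
        print(nm,a,'mid',mid.round(1),'len',round(s1-s0,1),'origin',o.round(1),'yaw',round(np.arctan2(d[1],d[0]),4),'px',uv.round())
E
python3 - <<'E'
from loc import *
im=cv2.cvtColor(cv2.imread('pics/top0.png'),cv2.COLOR_BGR2RGB); c=cam('top')
spat(im,blobs(im,c=c),c=c)
t=px2w('top',[(274,150),(378,160),(372,230),(267,220)],22,c); print(t.round(1),t.mean(0))
e=(t[0]+t[1]-t[2]-t[3]); print('tray yaw',np.arctan2(e[1],e[0]), np.linalg.norm(t[0]-t[1]),np.linalg.norm(t[1]-t[2]))
b=px2w('top',[(105,155),(180,173),(160,266),(81,246)],220,c); print('bin roof',b.round(1),[np.linalg.norm(b[i]-b[(i+1)%4]).round() for i in range(4)])
print(px2w('top',[(190,200),(178,247)],211,c).round(1))
print(px2w('top',[(429,163),(366,290)],45,c).round(1), px2w('top',[(231,306)],10,c).round(1))
v=cv2.resize(im[140:280,70:210],None,fx=5,fy=5,interpolation=cv2.INTER_CUBIC)[:600]; cv2.imwrite('pics/binc.png',np.clip(v[...,::-1].astype(float)*1.3,0,255))
E
```

```text
blue 195 mid [603.1 100.1] len 94.4 origin [642.9  96.5] yaw -0.0901 px [281. 198.]
blue 180 mid [ 567.6 -446.7] len 95.2 origin [ 554.9 -408.7] yaw 1.8924 px [468. 215.]
blue 183 mid [ 460.8 -388.3] len 95.8 origin [ 446.8 -350.8] yaw 1.9282 px [448. 251.]
blue 191 mid [ 371.  -325.5] len 94.9 origin [ 354.  -289.2] yaw 2.0092 px [426. 282.]
[[ 745.2  122.6   22. ]
 [ 721.2 -179.7   22. ]
 [ 517.3 -164.1   22. ]
 [ 541.3  138.4   22. ]] [631.25099812 -20.66477041  22.        ]
tray yaw -0.07683193940322022 303.2645121170367 204.50819066423492
bin roof [[689.6 548.9 220. ]
 [644.5 349.6 220. ]
 [405.3 393.9 220. ]
 [452.4 602.8 220. ]] [np.float64(204.0), np.float64(243.0), np.float64(214.0), np.float64(243.0)]
[[576.1 323.3 211. ]
 [454.7 350.8 211. ]]
[[ 711.6 -324.6   45. ]
 [ 345.9 -146.7   45. ]] [[292.4 238.3  10. ]][ WARN:0@0.434] global loadsave.cpp:1063 imwrite_ Unsupported depth image for selected encoder is fallbacked to CV_8U.
```

View pics/binc.png

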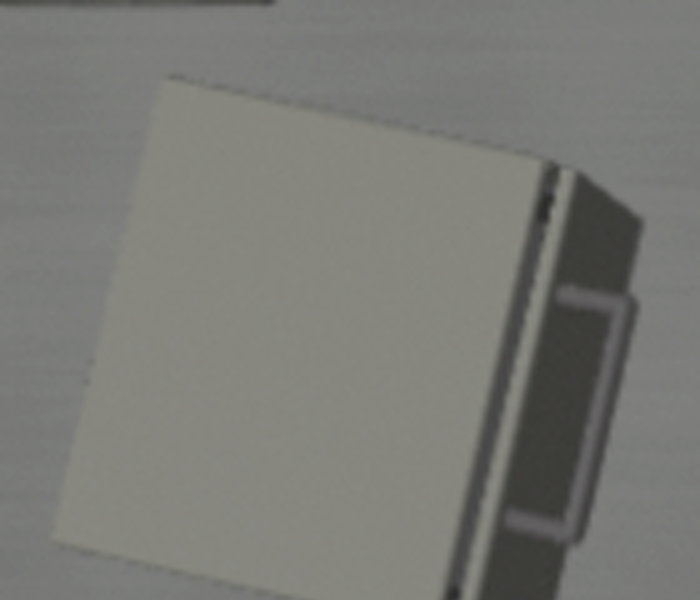

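The crop shows the handle bar running from about (195.2,201) to (184.6,247) in full-image pixels, 40 mm off the panel.

```bash
python3 - <<'E'
from loc import *
from scipy.optimize import least_squares
im=cv2.cvtColor(cv2.imread('pics/top0.png'),cv2.COLOR_BGR2RGB); c=cam('top')
X=np.float64([[210,-125,220],[0,-125,220],[210,125,220],[-50,-60,211],[-50,60,211]])
uv=np.float64([(103.6,155),(179,172),(81,248),(194.9,200.8),(184.4,246.5)])
def W(p,X):
    R=Ro.from_rotvec([0,0,p[2]]).as_matrix(); return X@R.T+[p[0],p[1],0]
r=least_squares(lambda p:(w2px('top',W(p,X),c)-uv).ravel(),[550,370,1.4]); p=r.x
print('bin',p,r.fun.reshape(-1,2).round(1)); 
for th in (0,.2,.4,.65,.72):
    h=np.array([-50,0,205]); s,co=np.sin(th),np.cos(th); q=[[-50*co-205*s,0,6+205*co-50*s]]; print(th,W(p,np.array(q)).round(1))
print('mouth',W(p,np.array([[-65.,0,200]])))
np.save('bin.npy',p)
hsv=cv2.cvtColor(im,cv2.COLOR_RGB2HSV); print(hsv[208,341],hsv[208,361],im[208,341],hsv[175,343],hsv[300,496])
E
```

```text
bin [525.57957717 372.76999112   1.36972853] [[-0.4 -0.2]
 [ 1.7 -0.4]
 [-0.4  0.9]
 [-0.5 -0.1]
 [-0.6 -0.2]]
0 [[515.6 323.8 211. ]]
0.2 [[507.7 284.8 197. ]]
0.4 [[500.4 249.4 175.3]]
0.65 [[492.9 212.2 138.9]]
0.72 [[491.1 203.5 127.2]]
mouth [[512.59805457 309.07948892 200.        ]]
[  1 181  97] [  0 181  97] [97 30 28] [ 21 172 111] [173 116 108]
```

```bash
cat > plan.py <<'E'
import sys
from h import *
# plan.py x y z [yaw of tool y axis, tool down]
o=ctrl.get_obs(); a=list(map(float,sys.argv[1:])); R=Ro.from_rotvec(o['orientation'])
print('t',round(o['t'],1),'pos',o['ee_pos'].round(1),'yawy',round(np.arctan2(*R.as_matrix()[[1,0],1]),3),'q',o['qpos'].round(2),'w',round(o['width'],1),'F',o['ft_force'].round(1),'g',round(o['grasp_force'],1))
if len(a)>=3:
    d=np.array(a[:3])-o['ee_pos']; print('lin now',R.inv().apply(d).round(1))
if len(a)==4:
    y=np.array([np.cos(a[3]),np.sin(a[3]),0]);z=np.array([0,0,-1.]); T=Ro.from_matrix(np.c_[np.cross(y,z),y,z])
    print('rot',(R.inv()*T).as_rotvec().round(3),'lin after rot',T.inv().apply(d).round(1))
E
python3 -m pendant '{"grip":[-0.4,-0.4],"linear":[[0,0,-40],[0,0,-40]],"angular":[[0,0,0],[0,0,0]]}'
python3 plan.py 516 324 300 1.37
```

```text
t: 0.32
ee_pos: [223.5, -581.6, 300.6]
orientation: [-3.082, -0.572, 0.002]
ft_force: [0.4, -0.7, 0.4]
width: 78.4
grasp_force: 0.0
t 0.3 pos [ 223.5 -581.6  300.6] yawy -1.204 q [-1.22  0.35  1.56 -0.    1.25 -0.02] w 78.4 F [ 0.4 -0.7  0.4] g 0.0
lin now [ 597.8 -740.4    5.9]
rot [-0.003 -0.009 -2.574] lin after rot [-1.060e+02  9.457e+02  6.000e-01]
```

```bash
for i in 1 2; do python3 -m pendant '{"grip":[-0.4,-0.4,-0.4,-0.4,-0.4,-0.4,-0.4,-0.4,-0.4,-0.4,-0.4,-0.4],"linear":[[25,-31,0],[25,-31,0],[25,-31,0],[25,-31,0],[25,-31,0],[25,-31,0],[25,-31,0],[25,-31,0],[25,-31,0],[25,-31,0],[25,-31,0],[25,-31,0]],"angular":[[0,0,0],[0,0,0],[0,0,0],[0,0,0],[0,0,0],[0,0,0],[0,0,0],[0,0,0],[0,0,0],[0,0,0],[0,0,0],[0,0,0]]}' >/dev/null; done
for i in 1 2; do python3 -m pendant '{"grip":[-0.4,-0.4,-0.4,-0.4,-0.4,-0.4,-0.4,-0.4,-0.4,-0.4,-0.4],"linear":[[0,0,0],[0,0,0],[0,0,0],[0,0,0],[0,0,0],[0,0,0],[0,0,0],[0,0,0],[0,0,0],[0,0,0],[0,0,0]],"angular":[[0,0,-0.117],[0,0,-0.117],[0,0,-0.117],[0,0,-0.117],[0,0,-0.117],[0,0,-0.117],[0,0,-0.117],[0,0,-0.117],[0,0,-0.117],[0,0,-0.117],[0,0,-0.117]]}' | tail -2; done
python3 plan.py 516 324 300 1.37
python3 - <<'E'
from h import *
c=cam('wrist'); snap('wrist','w1')
p=np.load('bin.npy'); R=Ro.from_rotvec([0,0,p[2]]).as_matrix()
print(w2px('wrist',np.array([[-50.,-60,211],[-50,60,211],[-10,0,210]])@R.T+[p[0],p[1],0],c))
E
```

```text
width: 26.2
grasp_force: 0.0
width: 26.2
grasp_force: 0.0
t 4.2 pos [517.2 326.2 302.3] yawy 1.376 q [ 0.54  0.33  1.58  0.    1.23 -0.83] w 26.2 F [0.3 0.5 0.1] g 0.0
lin now [ 0.8 -2.4  2.3]
rot [-0.    -0.001  0.006] lin after rot [ 0.8 -2.4  2.3]
[[311.26354626 321.79774359]
 [311.74497629 151.12644571]
 [370.3056761  241.73287501]]
```

View pics/w1.png

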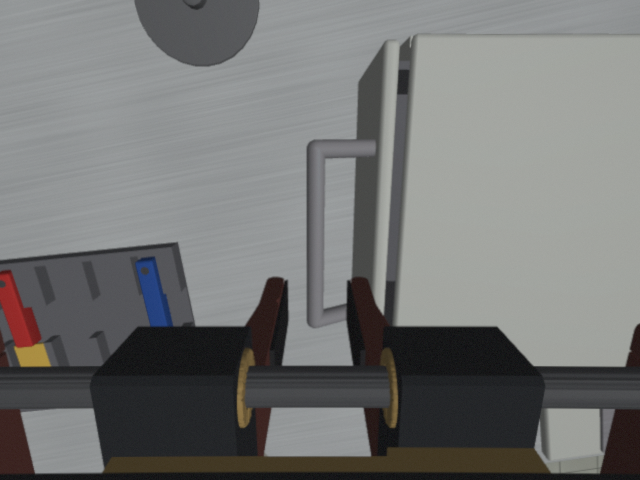

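The wrist view shows the bar between the fingers at column 316, 3 mm off prediction, so I'm descending over it and pulling along the arc.

```bash
python3 -m pendant '{"grip":[-0.4,-0.4,-0.4,-0.4,-0.4,-0.4],"linear":[[0,0,27],[0,0,27],[0,0,27],[0,0,25],[0,0,0],[0,-7,0]],"angular":[[0,0,0],[0,0,0],[0,0,0],[0,0,0],[0,0,0],[0,0,0]]}'
python3 -m pendant '{"grip":[-0.4,-0.4,-0.4,-0.4,-0.4,-0.4,-0.4,-0.4],"linear":[[0,-10,3],[0,-10,3],[0,-10,4],[0,-10,4],[0,-9,5],[0,-9,5],[0,-9,6],[0,-9,6]],"angular":[[0,0,0],[0,0,0],[0,0,0],[0,0,0],[0,0,0],[0,0,0],[0,0,0],[0,0,0]]}'
python3 plan.py
```

```text
t: 4.7
ee_pos: [515.5, 319.6, 195.7]
orientation: [-0.316, -3.124, 0.002]
ft_force: [-0.6, 1.2, 0.1]
width: 26.7
grasp_force: 0.0
t: 5.37
ee_pos: [500.9, 243.9, 160.4]
orientation: [0.315, 3.125, 0.0]
ft_force: [2.2, 3.0, -1.1]
width: 26.3
grasp_force: 1.6
t 5.4 pos [500.9 243.9 160.4] yawy 1.37 q [ 0.43  0.41  1.83 -0.    0.91 -0.94] w 26.3 F [ 2.2  3.  -1.1] g 1.6
```

Pulling works (about 3 N); continuing to a tilt near 0.7, then straight up.

```bash
python3 -m pendant '{"grip":[-0.4,-0.4,-0.4,-0.4,-0.4,-0.4,-0.4,-0.4],"linear":[[0,-9,6],[0,-8,7],[0,-7,7],[0,-7,8],[0,-7,8],[0,-7,8],[0,-2,2],[0,0,0]],"angular":[[0,0,0],[0,0,0],[0,0,0],[0,0,0],[0,0,0],[0,0,0],[0,0,0],[0,0,0]]}'
python3 -m pendant '{"grip":[-0.4,-0.4,-0.4,-0.4,-0.4,-0.4,-0.4,-0.4],"linear":[[0,2,0],[0,2,0],[0,0,-20],[0,0,-30],[0,0,-35],[0,0,-35],[0,0,-35],[0,0,-20]],"angular":[[0,0,0],[0,0,0],[0,0,0],[0,0,0],[0,0,0],[0,0,0],[0,0,0],[0,0,0]]}'
python3 - <<'E'
from h import *
p=np.load('bin.npy'); R=Ro.from_rotvec([0,0,p[2]]).as_matrix();c=cam('top'); im=snap('top','top2'); 
for th in (.6,.7,.75):
    s,k=np.sin(th),np.cos(th); print(th,w2px('top',np.array([[-50*k-205*s,y,6+205*k-50*s] for y in(-60.,60)])@R.T+[p[0],p[1],0],c).round(1).tolist())
v=cv2.resize(im[130:320,60:400],None,fx=2.3,fy=2.3,interpolation=cv2.INTER_CUBIC); cv2.imwrite('pics/c2.png',v[...,::-1])
E
python3 plan.py
```

```text
t: 6.03
ee_pos: [491.2, 199.0, 113.1]
orientation: [-0.316, -3.125, -0.002]
ft_force: [3.2, 8.2, -6.2]
width: 26.4
grasp_force: 4.0
t: 6.7
ee_pos: [492.9, 202.7, 293.3]
orientation: [0.314, 3.123, 0.001]
ft_force: [0.6, 0.1, 0.8]
width: 26.6
grasp_force: 0.0
0.6 [[237.9, 211.8], [227.9, 255.7]]
0.7 [[243.4, 213.4], [233.6, 256.9]]
0.75 [[246.0, 214.1], [236.1, 257.4]]
t 6.8 pos [494.4 203.3 296.1] yawy 1.37 q [ 0.37  0.2   1.76 -0.    1.17 -1.  ] w 26.5 F [1.3 0.3 2.8] g 0.0
```

View pics/c2.png

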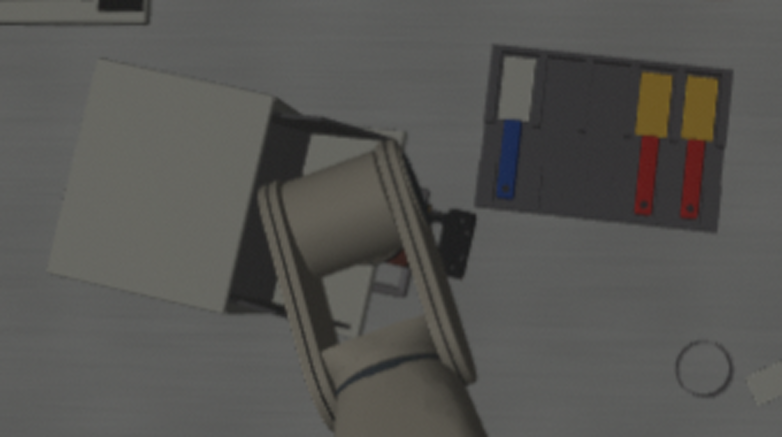

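Bin open, bar at about (237,257) px, which matches a tilt of 0.7 or a bit more. Next the red positions.

```bash
sed -i "s/('red',(174,150,60),(180,255,255)),('red',(0,200,60),(6,255,255))/('red',(0,150,60),(9,255,255))/" loc.py
python3 - <<'E'
from loc import *
im=cv2.cvtColor(cv2.imread('pics/top2.png'),cv2.COLOR_BGR2RGB); c=cam('top')
bs=[b for b in blobs(im,c=c)]
spat(im,bs,c=c,zt=24)
t=px2w('top',np.array([(491,45),(732,70),(716,231),(475,206)])/2.3+[60,130],22,c); e=(t[0]+t[1]-t[2]-t[3]); print(t.mean(0),np.arctan2(e[1],e[0]),[np.linalg.norm(t[i]-t[i-1]) for i in range(4)])
E
python3 plan.py 600 -60 300 1.494
```

```text
blue 201 mid [603.1 100.3] len 94.4 origin [642.9  96.5] yaw -0.0949 px [281. 198.]
blue 181 mid [ 567.6 -446.7] len 95.2 origin [ 554.7 -408.9] yaw 1.9013 px [468. 214.]
blue 183 mid [ 460.8 -388.3] len 95.8 origin [ 446.8 -350.8] yaw 1.9282 px [448. 251.]
blue 190 mid [ 371.1 -325.4] len 94.9 origin [ 354.1 -289.2] yaw 2.0091 px [426. 282.]
red 225 mid [586.9 -72.9] len 97.3 origin [626.7 -76.5] yaw -0.0914 px [341. 205.]
red 229 mid [ 582.4 -130.7] len 97.4 origin [ 622.2 -134.5] yaw -0.0947 px [361. 207.]
red 53 mid [ 618.1 -625.6] len 24.0 origin [ 610.  -586.5] yaw 1.7769 px [528. 198.]
[631.23552125 -19.62200774  22.        ] -0.08321499985033089 [np.float64(204.52203095146828), np.float64(305.7769361642498), np.float64(204.76124081182377), np.float64(303.03053373730154)]
t 6.8 pos [494.4 203.3 296.1] yawy 1.37 q [ 0.37  0.2   1.76 -0.    1.17 -1.  ] w 26.5 F [1.3 0.3 2.8] g 0.0
lin now [-156.  -236.9   -3.7]
rot [ 0.003  0.007 -0.124] lin after rot [-125.5 -254.4   -3.9]
```

```bash
python3 -m pendant '{"grip":[0,0,0,0,0,0,0,0,0,0],"linear":[[0,0,0],[-16,-29,0],[-16,-29,0],[-16,-29,0],[-16,-29,0],[-16,-29,0],[-16,-29,0],[-16,-29,0],[-16,-29,0],[0,0,0]],"angular":[[0,0,-0.117],[0,0,0],[0,0,0],[0,0,0],[0,0,0],[0,0,0],[0,0,0],[0,0,0],[0,0,0],[0,0,0]]}' | head -2
python3 plan.py 610 -76 200 1.486
python3 - <<'E'
from loc import *
c=cam('wrist');im=snap('wrist','w3')
spat(im,blobs(im,'wrist',500,c,24),'wrist',c,24)
E
```

```text
t: 7.58
ee_pos: [601.5, -44.0, 288.6]
t 7.6 pos [601.5 -44.  288.6] yawy 1.483 q [-0.09  0.32  1.62 -0.    1.2  -1.57] w 44.3 F [-0.8 -0.7  0.1] g 0.0
lin now [-11.3 -31.   88.7]
rot [-0.002 -0.001 -0.003] lin after rot [-11.2 -31.2  88.6]
blue 611 mid [ 454.2 -344.3] len 37.8 origin [ 487.7 -366.2] yaw -0.5795 px [ 9. 77.]
blue 1904 mid [601.5 100.7] len 96.4 origin [641.3  97. ] yaw -0.0907 px [448. 187.]
red 1770 mid [ 581.2 -126.2] len 97.8 origin [ 621.1 -129.9] yaw -0.0931 px [240. 186.]
red 1636 mid [585.  -69.5] len 97.7 origin [624.9 -73.2] yaw -0.0942 px [292. 185.]
```

View pics/w3.png

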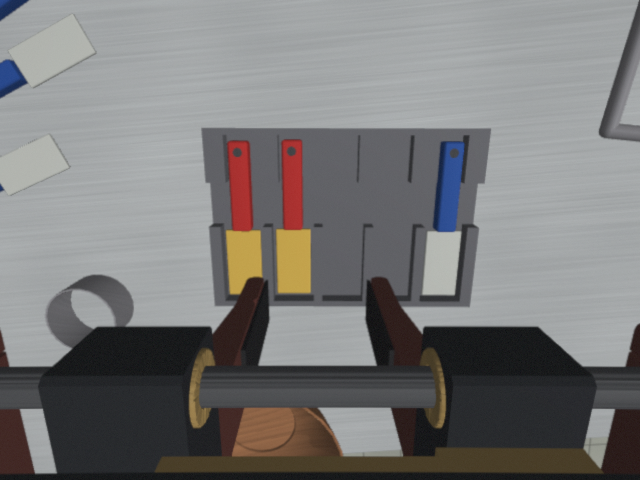

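The wrist view shows the reds in compartments 0 and 1 and the kept blue in 4, with 2 and 3 empty.

```bash
python3 -m pendant '{"grip":[0,0,0,0,0,0,0,0,0,0],"linear":[[-6,-16,30],[-5,-15,30],[0,0,38],[0,0,38],[0,0,38],[0,0,38],[0,0,30],[0,0,0],[0,0,0],[0,0,0]],"angular":[[0,0,0],[0,0,0],[0,0,0],[0,0,0],[0,0,0],[0,0,0],[0,0,0],[0,0,0],[0,0,0],[0,0,0]]}' | head -2
python3 plan.py 610 -75.5 8 1.486
```

```text
t: 8.47
ee_pos: [609.5, -70.5, 49.1]
t 8.5 pos [609.5 -70.5  49.1] yawy 1.488 q [-0.13  0.64  1.74 -0.    0.76 -1.62] w 43.6 F [ 0.4 -0.4  1.1] g 0.0
lin now [-0.9 -5.  41.1]
rot [-0.     0.001  0.002] lin after rot [-1.  -5.  41.1]
```

```bash
python3 -m pendant '{"grip":[0,0,0,-1,-1,-1,-1,-1,-1],"linear":[[0,-4,20],[0,0,20],[0,0,0],[0,0,0],[0,0,0],[0,0,0],[0,0,0],[0,0,0],[0,0,0]],"angular":[[0,0,0],[0,0,0],[0,0,0],[0,0,0],[0,0,0],[0,0,0],[0,0,0],[0,0,0],[0,0,0]]}'
python3 -m pendant '{"grip":[-1,-1,-1,-1,-1,-1,-1,-1],"linear":[[0,0,-15],[0,0,-25],[0,0,-35],[0,0,-38],[0,0,-38],[0,0,-38],[0,0,-38],[0,0,-38]],"angular":[[0,0,0],[0,0,0],[0,0,0],[0,0,0],[0,0,0],[0,0,0],[0,0,0],[0,0,0]]}'
python3 plan.py 512.6 309 275 -0.2
```

```text
t: 9.22
ee_pos: [609.6, -74.9, 9.5]
orientation: [0.132, 3.136, -0.0]
ft_force: [-1.3, 0.3, 8.0]
width: 21.7
grasp_force: 30.0
t: 9.88
ee_pos: [607.7, -74.8, 276.0]
orientation: [0.132, 3.138, -0.0]
ft_force: [1.2, 0.3, -1.6]
width: 21.9
grasp_force: 30.0
t 9.9 pos [607.7 -74.8 276. ] yawy 1.487 q [-0.14  0.35  1.61 -0.    1.18 -1.63] w 21.9 F [ 1.2  0.3 -1.6] g 30.0
lin now [126.9 374.5   0.8]
rot [1.000e-03 1.000e-03 1.687e+00] lin after rot [ 357.3 -169.5    1. ]
```

```bash
python3 plan.py 497 312 270 1.37
```

```text
t 9.9 pos [607.7 -74.8 276. ] yawy 1.487 q [-0.14  0.35  1.61 -0.    1.18 -1.63] w 21.9 F [ 1.2  0.3 -1.6] g 30.0
lin now [142.7 376.2   5.8]
rot [-0.     0.001  0.117] lin after rot [185.7 356.9   6. ]
```

```bash
python3 -m pendant '{"grip":[-1,-1,-1,-1,-1,-1,-1,-1,-1,-1,-1,-1],"linear":[[0,0,0],[17,33,0],[17,33,0],[17,33,0],[17,33,0],[17,33,0],[17,33,0],[17,33,0],[17,33,0],[17,33,0],[17,33,0],[14,26,0]],"angular":[[0,0,0.117],[0,0,0],[0,0,0],[0,0,0],[0,0,0],[0,0,0],[0,0,0],[0,0,0],[0,0,0],[0,0,0],[0,0,0],[0,0,0]]}' >/dev/null
python3 -m pendant '{"grip":[-1,-1,-1,-1,-1],"linear":[[0,0,20],[0,0,30],[0,0,24],[0,0,0],[0,0,0]],"angular":[[0,0,0],[0,0,0],[0,0,0],[0,0,0],[0,0,0]]}' 
python3 plan.py 497 312 196 1.37; python3 -c "
from h import *
im=snap('scene','s4'); v=cv2.resize(im[130:350,250:560],None,fx=2,fy=2); cv2.imwrite('pics/s4c.png',v[...,::-1])"
```

```text
t: 11.3
ee_pos: [498.4, 310.3, 198.8]
orientation: [-0.315, -3.124, 0.002]
ft_force: [-0.2, -0.2, -0.5]
width: 21.7
grasp_force: 30.0
t 11.3 pos [498.4 310.3 198.8] yawy 1.37 q [ 0.54  0.4   1.73 -0.    1.01 -0.83] w 21.7 F [-0.2 -0.2 -0.5] g 30.0
lin now [1.7 1.4 2.8]
rot [-0.001 -0.002  0.   ] lin after rot [1.7 1.4 2.8]
```

View pics/s4c.png

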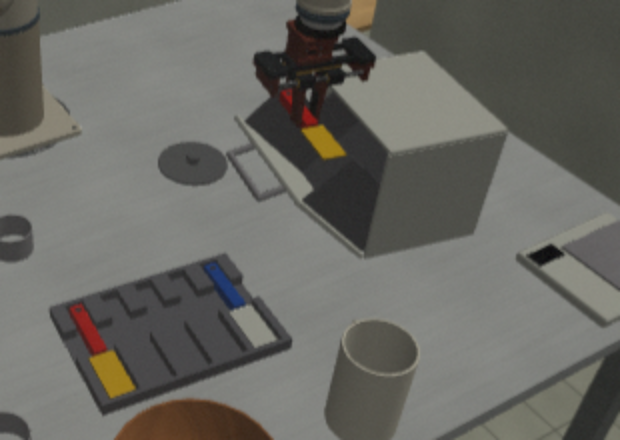

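The old spatula hangs level over the open mouth, so I'll release it and return for the second.

```bash
python3 -m pendant '{"grip":[0,0,0,0,0,0,0,0,0,0],"linear":[[0,0,0],[0,0,0],[0,0,0],[0,0,0],[0,0,0],[0,0,-20],[0,0,-30],[0,0,-30],[0,0,0],[0,0,0]],"angular":[[0,0,0],[0,0,0],[0,0,0],[0,0,0],[0,0,0],[0,0,0],[0,0,0],[0,0,0],[0,0,0],[0,0,0]]}' 
python3 plan.py 605 -132.5 240 1.486
```

```text
t: 12.18
ee_pos: [500.1, 311.2, 280.8]
orientation: [0.315, 3.122, 0.004]
ft_force: [0.2, 0.1, 0.0]
width: 43.9
grasp_force: 0.0
t 12.2 pos [500.1 311.2 280.8] yawy 1.37 q [ 0.54  0.31  1.66 -0.    1.17 -0.83] w 43.9 F [0.2 0.1 0. ] g 0.0
lin now [-191.1 -414.    40.2]
rot [ 0.003  0.003 -0.116] lin after rot [-142.1 -433.3   40.8]
```

```bash
python3 -m pendant '{"grip":[0,0,0,0,0,0,0,0,0,0,0,0],"linear":[[-16,-34.5,0],[-16,-34.5,0],[-16,-34.5,0],[-16,-34.5,0],[-16,-34.5,0],[-16,-34.5,0],[-16,-34.5,0],[-16,-34.5,0],[-16,-34.5,0],[-16,-34.5,0],[-16,-34.5,0],[-16,-34.5,0]],"angular":[[0,0,0],[0,0,0],[0,0,0],[0,0,0],[0,0,0],[0,0,0],[0,0,0],[0,0,0],[0,0,0],[0,0,0],[0,0,0],[0,0,0]]}' >/dev/null
python3 -m pendant '{"grip":[0,0,0,0,0,0,0,0],"linear":[[0,0,0],[0,0,38],[0,0,38],[0,0,38],[0,0,38],[0,0,38],[0,0,0],[0,0,0]],"angular":[[0,0,-0.117],[0,0,0],[0,0,0],[0,0,0],[0,0,0],[0,0,0],[0,0,0],[0,0,0]]}' >/dev/null
python3 plan.py 605 -132.5 9 1.486
```

```text
t 13.8 pos [ 602.4 -132.8   86.1] yawy 1.487 q [-0.24  0.59  1.72  0.    0.84 -1.72] w 44.4 F [-0.3 -0.4  0.8] g 0.0
lin now [-3.1  0.4 77.1]
rot [ 0.001 -0.007  0.001] lin after rot [-2.6  0.5 77.1]
```

```bash
python3 -m pendant '{"grip":[0,0,0,0,-1,-1,-1,-1,-1,-1],"linear":[[-3,0,33],[0,0,30],[0,0,14],[0,0,0],[0,0,0],[0,0,0],[0,0,0],[0,0,0],[0,0,0],[0,0,0]],"angular":[[0,0,0],[0,0,0],[0,0,0],[0,0,0],[0,0,0],[0,0,0],[0,0,0],[0,0,0],[0,0,0],[0,0,0]]}'
python3 -m pendant '{"grip":[-1,-1,-1,-1,-1,-1,-1,-1,-1],"linear":[[0,0,-15],[0,0,-25],[0,0,-35],[0,0,-38],[0,0,-38],[0,0,-38],[0,0,-38],[0,0,-38],[0,0,0]],"angular":[[0,0,0],[0,0,0],[0,0,0],[0,0,0],[0,0,0],[0,0,0],[0,0,0],[0,0,0],[0,0,0.117]]}'
python3 plan.py 497 312 276 1.37
```

```text
t: 14.68
ee_pos: [609.0, -133.8, 13.6]
orientation: [0.131, 3.136, -0.001]
ft_force: [-0.4, 0.7, 7.1]
width: 21.8
grasp_force: 30.0
t: 15.43
ee_pos: [611.2, -134.4, 287.0]
orientation: [0.312, 3.112, -0.003]
ft_force: [0.7, -0.5, -0.3]
width: 21.3
grasp_force: 29.9
t 15.4 pos [ 611.2 -134.4  287. ] yawy 1.371 q [-0.24  0.35  1.58 -0.    1.2  -1.61] w 21.3 F [ 0.7 -0.5 -0.3] g 29.9
lin now [200.9 414.8   7.9]
rot [-0.001  0.014  0.001] lin after rot [201.  414.7  11. ]
```

```bash
python3 -m pendant '{"grip":[-1,-1,-1,-1,-1,-1,-1,-1,-1,-1,-1,-1],"linear":[[16.5,34.5,0],[16.5,34.5,0],[16.5,34.5,0],[16.5,34.5,0],[16.5,34.5,0],[16.5,34.5,0],[16.5,34.5,0],[16.5,34.5,0],[16.5,34.5,0],[16.5,34.5,0],[16.5,34.5,0],[16.5,34.5,0]],"angular":[[0,0,0],[0,0,0],[0,0,0],[0,0,0],[0,0,0],[0,0,0],[0,0,0],[0,0,0],[0,0,0],[0,0,0],[0,0,0],[0,0,0]]}' |tail -2
python3 -m pendant '{"grip":[-1,-1,-1,-1,-1,-1],"linear":[[0,0,20],[0,0,30],[0,0,30],[0,0,4],[0,0,0],[0,0,0]],"angular":[[0,0,0],[0,0,0],[0,0,0],[0,0,0],[0,0,0],[0,0,0]]}' |tail -2
python3 plan.py 499 312 196 1.37; python3 -c "
from h import *
im=snap('scene','s5'); v=cv2.resize(im[130:350,250:560],None,fx=2,fy=2); cv2.imwrite('pics/s5c.png',v[...,::-1])"
```

```text
width: 21.5
grasp_force: 29.9
width: 21.7
grasp_force: 29.9
t 16.9 pos [496.8 311.8 194.3] yawy 1.37 q [ 0.54  0.4   1.74  0.    1.   -0.83] w 21.7 F [-0.5  0.1 -0.9] g 29.9
lin now [-2.1  0.7 -1.7]
rot [ 0.001  0.001 -0.   ] lin after rot [-2.1  0.7 -1.7]
```

View pics/s5c.png

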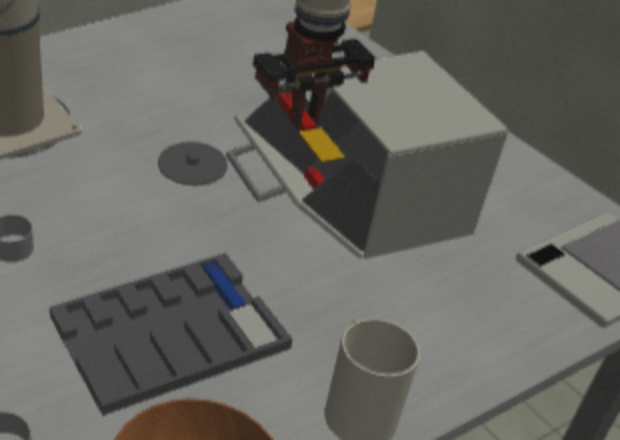

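```bash
python3 -m pendant '{"grip":[0,0,0,0,0,0,-0.4,-0.4,-0.4,-0.4],"linear":[[0,0,0],[0,0,0],[0,0,0],[0,0,0],[0,0,0],[0,0,-20],[0,0,-30],[0,0,-30],[0,0,0],[0,0,0]],"angular":[[0,0,0],[0,0,0],[0,0,0],[0,0,0],[0,0,0],[0,0,0],[0,0,0],[0,0,0],[0,0,0],[0,0,0]]}' |tail -2
python3 plan.py 492.6 206 112 1.37; python3 - <<'E'
from h import *
im=snap('scene','s6'); v=cv2.resize(im[160:290,350:530],None,fx=4,fy=4,interpolation=cv2.INTER_CUBIC); cv2.imwrite('pics/s6c.png',v[...,::-1])
E
```

```text
width: 26.6
grasp_force: 0.0
t 17.8 pos [497.2 312.1 274.5] yawy 1.37 q [ 0.54  0.31  1.67 -0.    1.16 -0.83] w 26.6 F [ 0.2 -0.4  0.2] g 0.0
lin now [ -16.2 -105.4  162.3]
rot [0.003 0.003 0.   ] lin after rot [ -16.7 -104.9  162.5]
```

View pics/s6c.png

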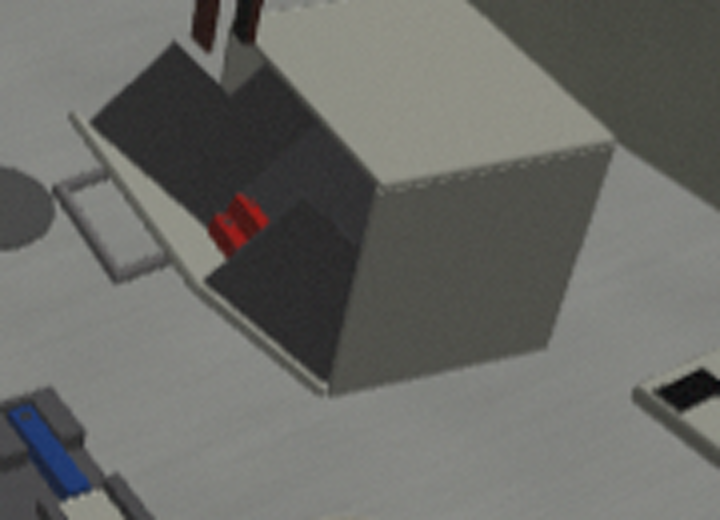

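Both spatulas lie in the bucket. Now I'll straddle the handle and push it shut.

```bash
python3 -m pendant '{"grip":[-0.4,-0.4,-0.4,-0.4,-0.4,-0.4,-0.4,-0.4,-0.4,-0.4,-0.4],"linear":[[-5,-35,0],[-6,-35,0],[-5,-35,0],[0,0,0],[0,0,35],[0,0,35],[0,0,35],[0,0,30],[0,0,22],[0,0,0],[0,0,0]],"angular":[[0,0,0],[0,0,0],[0,0,0],[0,0,0],[0,0,0],[0,0,0],[0,0,0],[0,0,0],[0,0,0],[0,0,0],[0,0,0]]}'
python3 -m pendant '{"grip":[-0.59,-0.59,-0.59,-0.59],"linear":[[0,0,0],[0,0,0],[0,0,0],[0,3,0]],"angular":[[0,0,0],[0,0,0],[0,0,0],[0,0,0]]}'
python3 plan.py 492.6 206 112 1.37;
```

```text
t: 18.78
ee_pos: [489.5, 205.2, 113.9]
orientation: [-0.314, -3.122, 0.003]
ft_force: [0.6, 0.6, 0.4]
width: 26.3
grasp_force: 0.0
t: 19.12
ee_pos: [492.2, 208.5, 116.9]
orientation: [0.315, 3.124, 0.001]
ft_force: [-0.5, -0.0, -0.5]
width: 17.9
grasp_force: 0.0
t 19.1 pos [492.2 208.5 116.9] yawy 1.37 q [ 0.38  0.44  1.9  -0.    0.79 -0.99] w 17.9 F [-0.5 -0.  -0.5] g 0.0
lin now [-0.9 -2.4  4.9]
rot [ 0.001  0.002 -0.   ] lin after rot [-0.9 -2.4  4.9]
```

```bash
python3 -m pendant '{"grip":[-0.59,-0.59,-0.59,-0.59,-0.59,-0.59,-0.59,-0.59,-0.59,-0.59,-0.59],"linear":[[0,7,-8],[0,7,-8],[0,7,-8],[0,7,-7],[0,8,-7],[0,8,-7],[0,9,-6],[0,9,-6],[0,9,-5],[0,9,-5],[0,10,-4]],"angular":[[0,0,0],[0,0,0],[0,0,0],[0,0,0],[0,0,0],[0,0,0],[0,0,0],[0,0,0],[0,0,0],[0,0,0],[0,0,0]]}'
python3 plan.py 516.7 329 198 1.37;
```

```text
t: 20.03
ee_pos: [509.8, 297.5, 187.6]
orientation: [0.315, 3.125, 0.001]
ft_force: [-0.5, -2.6, 1.7]
width: 18.1
grasp_force: 1.0
t 20.0 pos [509.8 297.5 187.6] yawy 1.37 q [ 0.51  0.41  1.74 -0.    0.99 -0.86] w 18.1 F [-0.5 -2.6  1.7] g 1.0
lin now [ -0.5  32.3 -10.4]
rot [ 0.     0.001 -0.   ] lin after rot [ -0.5  32.3 -10.4]
```

```bash
python3 -m pendant '{"grip":[-0.59,-0.59,-0.59,-0.59],"linear":[[0,10,-4],[0,10,-3],[0,8,-2],[0,0,0]],"angular":[[0,0,0],[0,0,0],[0,0,0],[0,0,0]]}'|head -4
for i in 1 2 3; do python3 -m pendant '{"grip":[-0.59,-0.59],"linear":[[0,3,0],[0,0,0]],"angular":[[0,0,0],[0,0,0]]}' |sed -n '2p;4p'; done
```

```text
t: 20.37
ee_pos: [515.7, 326.3, 195.9]
orientation: [0.313, 3.125, 0.002]
ft_force: [0.0, 0.1, -0.3]
ee_pos: [515.5, 327.4, 195.2]
ft_force: [0.4, -0.3, 0.3]
ee_pos: [516.3, 330.0, 195.4]
ft_force: [-1.1, -1.3, 1.2]
ee_pos: [516.9, 332.9, 195.5]
ft_force: [-0.3, 0.7, 0.3]
```

```bash

for i in 1 2; do python3 -m pendant '{"grip":[-0.59,-0.59],"linear":[[0,2,0],[0,0,0]],"angular":[[0,0,0],[0,0,0]]}' |sed -n '2p;4p'; done
python3 - <<'E'
from h import *
im=snap('top','t7'); v=cv2.resize(im[140:280,70:260],None,fx=4,fy=4,interpolation=cv2.INTER_CUBIC); cv2.imwrite('pics/t7c.png',v[...,::-1])
E
```

```text
ee_pos: [516.9, 333.1, 195.4]
ft_force: [-1.4, -7.8, 2.7]
ee_pos: [516.9, 333.2, 195.4]
ft_force: [-1.5, -15.7, 7.0]
```

View pics/t7c.png

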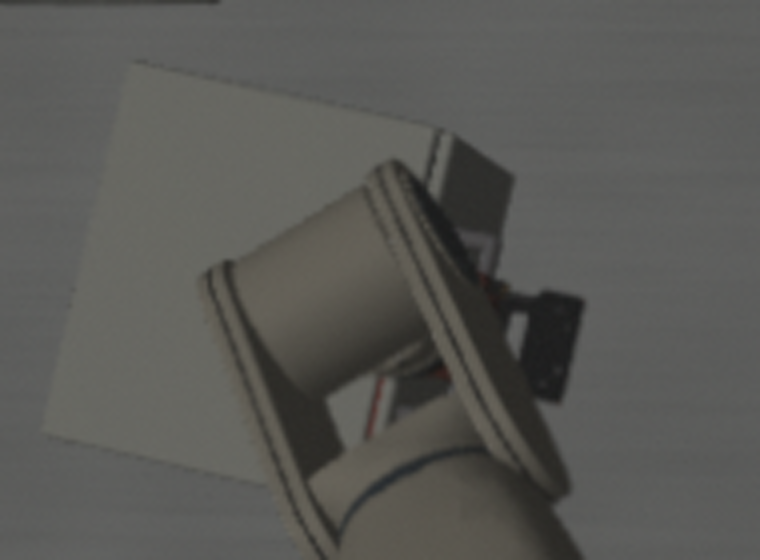

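The panel stopped against a hard stop, but there's a red line at the panel/roof seam around crop (375,410). I'll back off and inspect it.

```bash
python3 -m pendant '{"grip":[-0.4,-0.4,-0.4,-0.4,-0.4,-0.4,0,0,0,0,0],"linear":[[0,-7,0],[0,0,0],[0,0,-20],[0,0,-30],[0,0,-35],[0,-38,0],[0,-38,0],[0,-38,0],[0,-38,0],[0,-38,0],[0,0,0]],"angular":[[0,0,0],[0,0,0],[0,0,0],[0,0,0],[0,0,0],[0,0,0],[0,0,0],[0,0,0],[0,0,0],[0,0,0],[0,0,0]]}'
python3 - <<'E'
from loc import *
im=snap('top','t8'); v=cv2.resize(im[140:280,70:260],None,fx=4,fy=4,interpolation=cv2.INTER_CUBIC); 
w=snap('wrist','w8'); cv2.imwrite('pics/t8c.png',np.hstack([v[:480,:480],cv2.resize(w,(320,240)).repeat(2,0).repeat(1,1)])[...,::-1])
c=cam('top');spat(im,blobs(im,c=c),c=c)
E
python3 plan.py
```

```text
t: 22.17
ee_pos: [476.9, 139.5, 280.7]
orientation: [-0.32, -3.125, 0.002]
ft_force: [0.4, 0.3, 0.9]
width: 43.8
grasp_force: 0.0
blue 204 mid [603.1 100.3] len 94.4 origin [642.9  96.4] yaw -0.0962 px [281. 198.]
blue 181 mid [ 567.6 -446.7] len 95.2 origin [ 554.7 -408.9] yaw 1.9013 px [468. 214.]
blue 183 mid [ 460.9 -388.7] len 95.0 origin [ 446.9 -351.2] yaw 1.927 px [448. 251.]
blue 192 mid [ 371.1 -325.5] len 94.8 origin [ 354.2 -289.2] yaw 2.0062 px [426. 282.]
red 51 mid [ 618.5 -625.1] len 24.0 origin [ 603.8 -587.9] yaw 1.9486 px [528. 198.]
t 22.3 pos [478.7 143.2 281.2] yawy 1.367 q [ 0.27  0.17  1.84  0.    1.13 -1.1 ] w 43.9 F [ 1.1  0.3 -0. ] g 0.0
```

View pics/t8c.png

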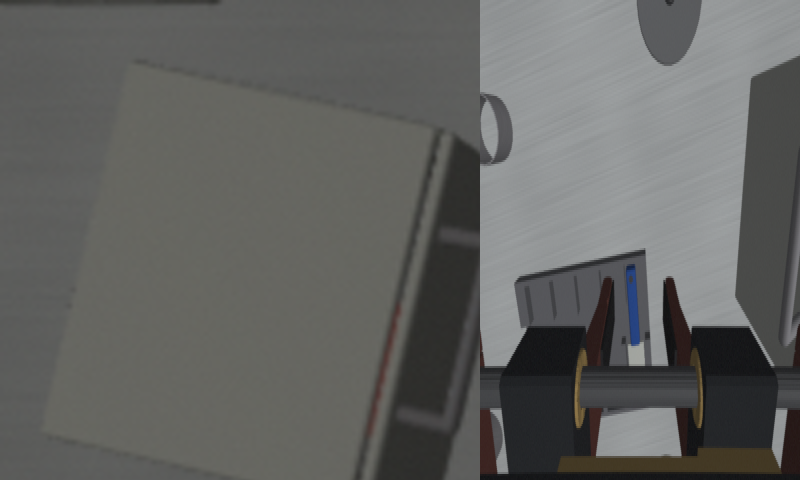

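The wrist and top views show the bin flush. The red streak is the discarded handle on the bucket floor (about 97 mm long there), seen through the top slot. On to the spares.

```bash
python3 plan.py 559.6 -423 240 0.324
```

```text
t 22.3 pos [478.7 143.2 281.2] yawy 1.367 q [ 0.27  0.17  1.84  0.    1.13 -1.1 ] w 43.9 F [ 1.1  0.3 -0. ] g 0.0
lin now [-193.6 -538.2   40.7]
rot [0.002 0.    1.043] lin after rot [-562.5 -103.6   41.2]
```

```bash
python3 -m pendant '{"grip":[0,0,0,0,0,0,0,0,0,0,0,0],"linear":[[-13,-36,0],[-13,-36,0],[-13,-36,0],[-13,-36,0],[-13,-36,0],[-13,-36,0],[-13,-36,0],[-13,-36,0],[-13,-36,0],[-13,-36,0],[-13,-36,0],[-13,-36,0]],"angular":[[0,0,0],[0,0,0],[0,0,0],[0,0,0],[0,0,0],[0,0,0],[0,0,0],[0,0,0],[0,0,0],[0,0,0],[0,0,0],[0,0,0]]}' >/dev/null
python3 -m pendant '{"grip":[0,0,0,0,0,0,0,0,0,0,0,0],"linear":[[-13,-36,0],[-13,-36,0],[-13,-36,0],[0,0,0],[0,0,0],[0,0,0],[0,0,0],[0,0,0],[0,0,0],[0,0,0],[0,0,0],[0,0,0]],"angular":[[0,0,0],[0,0,0],[0,0,0],[0,0,0.116],[0,0,0.116],[0,0,0.116],[0,0,0.116],[0,0,0.116],[0,0,0.116],[0,0,0.116],[0,0,0.116],[0,0,0.116]]}' >/dev/null
python3 - <<'E'
from loc import *
im=ctrl.get_image('top');c=cam('top');spat(im,blobs(im,c=c),c=c)
c=cam('wrist');im=ctrl.get_image('wrist');spat(im,blobs(im,'wrist',500,c,20),'wrist',c,20)
E
python3 plan.py 559.6 -423 9 0.324
```

```text
blue 198 mid [603.1 100.1] len 94.4 origin [642.9  96.6] yaw -0.0887 px [281. 198.]
blue 145 mid [ 565.4 -438.9] len 79.4 origin [ 551.5 -401.4] yaw 1.9271 px [465. 215.]
blue 174 mid [ 461.2 -388.2] len 94.4 origin [ 446.4 -351. ] yaw 1.9498 px [447. 251.]
blue 168 mid [ 370.4 -322.7] len 89.6 origin [ 352.5 -287. ] yaw 2.0367 px [425. 283.]
blue 2302 mid [ 375.  -327.3] len 89.1 origin [ 357.9 -291.2] yaw 2.0149 px [164.  46.]
blue 1945 mid [ 461.3 -385.1] len 97.3 origin [ 447.2 -347.6] yaw 1.9319 px [234. 132.]
blue 1478 mid [ 566.9 -443.2] len 96.6 origin [ 554.4 -405.2] yaw 1.8895 px [314. 215.]
t 24.4 pos [ 563.6 -423.2  280.3] yawy 0.326 q [-0.66  0.49  1.38  0.    1.27 -0.99] w 43.8 F [ 0.5  1.3 -0.4] g 0.0
lin now [  1.5  -3.9 271.3]
rot [ 0.001 -0.     0.002] lin after rot [  1.5  -3.7 271.3]
```

```bash
python3 -m pendant '{"grip":[0,0,0,0,0,0,0,0,0,0],"linear":[[2,-4,36],[0,0,38],[0,0,38],[0,0,38],[0,0,38],[0,0,34],[0,0,20],[0,0,0],[0,0,0],[0,0,0]],"angular":[[0,0,0],[0,0,0],[0,0,0],[0,0,0],[0,0,0],[0,0,0],[0,0,0],[0,0,0],[0,0,0],[0,0,0]]}' >/dev/null
python3 plan.py 559.6 -423 6 0.324
```

```text
t 25.2 pos [ 558.9 -424.1   40.1] yawy 0.328 q [-0.67  0.75  1.53  0.    0.86 -0.99] w 44.1 F [ 0.1 -0.6 -0.4] g 0.0
lin now [ 0.9  0.9 34.1]
rot [0.001 0.002 0.004] lin after rot [ 0.8  1.  34.1]
```

```bash
python3 -m pendant '{"grip":[0,0,0,-1,-1,-1,-1,-1,-1],"linear":[[0,0,20],[0,0,14],[0,0,0],[0,0,0],[0,0,0],[0,0,0],[0,0,0],[0,0,0],[0,0,0]],"angular":[[0,0,0],[0,0,0],[0,0,0],[0,0,0],[0,0,0],[0,0,0],[0,0,0],[0,0,0],[0,0,0]]}'
python3 -m pendant '{"grip":[-1,-1,-1,-1,-1],"linear":[[0,0,-15],[0,0,-30],[0,0,-35],[0,0,-35],[0,0,-35]],"angular":[[0,0,0],[0,0,0],[0,0,0],[0,0,0],[0,0,0]]}' | tail -2
python3 plan.py 621.7 39.8 150 -1.659
```

```text
t: 25.95
ee_pos: [558.1, -424.1, 5.8]
orientation: [1.83, 2.551, 0.0]
ft_force: [0.3, 1.7, 6.1]
width: 21.6
grasp_force: 30.0
width: 21.7
grasp_force: 30.0
t 26.4 pos [ 556.9 -423.4  156.7] yawy 0.326 q [-0.67  0.6   1.49 -0.    1.05 -0.99] w 21.7 F [ 0.6 -0.  -1. ] g 30.0
lin now [418.  209.7   6.9]
rot [-1.000e-03  0.000e+00  1.985e+00] lin after rot [  23.8 -467.1    6.7]
```

```bash
python3 -m pendant '{"grip":[-1,-1,-1,-1,-1,-1,-1,-1,-1,-1,-1,-1],"linear":[[33,16.5,0],[33,16.5,0],[33,16.5,0],[33,16.5,0],[33,16.5,0],[33,16.5,0],[33,16.5,0],[33,16.5,0],[33,16.5,0],[33,16.5,0],[33,16.5,0],[33,16.5,0]],"angular":[[0,0,0],[0,0,0],[0,0,0],[0,0,0],[0,0,0],[0,0,0],[0,0,0],[0,0,0],[0,0,0],[0,0,0],[0,0,0],[0,0,0]]}' | tail -2
for i in 1 2; do python3 -m pendant '{"grip":[-1,-1,-1,-1,-1,-1,-1,-1,-1],"linear":[[0,0,0],[0,0,0],[0,0,0],[0,0,0],[0,0,0],[0,0,0],[0,0,0],[0,0,0],[0,0,0]],"angular":[[0,0,0.11],[0,0,0.11],[0,0,0.11],[0,0,0.11],[0,0,0.11],[0,0,0.11],[0,0,0.11],[0,0,0.11],[0,0,0.11]]}' | tail -2; done
python3 plan.py 621.7 39.8 60 -1.659
```

```text
width: 22.0
grasp_force: 30.0
width: 21.5
grasp_force: 30.0
width: 22.0
grasp_force: 30.0
t 28.9 pos [617.9  14.9 155.4] yawy -1.659 q [ 0.    0.49  1.69 -0.    0.96  1.66] w 22.0 F [-0.8  0.4 -1. ] g 30.0
lin now [  1.6 -25.2  95.4]
rot [ 0.  0. -0.] lin after rot [  1.6 -25.2  95.4]
```

```bash
python3 -m pendant '{"grip":[-1,-1,-1,-1,-1,-1,-1,-1],"linear":[[1.6,-25,0],[0,0,30],[0,0,35],[0,0,30],[0,0,0],[0,0,0],[0,0,0],[0,0,0]],"angular":[[0,0,0],[0,0,0],[0,0,0],[0,0,0],[0,0,0],[0,0,0],[0,0,0],[0,0,0]]}'
python3 plan.py 621.7 39.8 11 -1.659
python3 - <<'E'
from loc import *
c=cam('wrist');im=snap('wrist','w9');spat(im,blobs(im,'wrist',500,c,55),'wrist',c,55)
E
```

```text
t: 29.53
ee_pos: [623.4, 39.7, 62.1]
orientation: [-3.139, 0.131, -0.006]
ft_force: [0.3, 0.3, -0.3]
width: 22.2
grasp_force: 30.0
t 29.5 pos [623.4  39.7  62.1] yawy -1.654 q [0.04 0.63 1.72 0.   0.79 1.7 ] w 22.2 F [ 0.3  0.3 -0.3] g 30.0
lin now [-1.9  0.  51.1]
rot [-0.    -0.004  0.005] lin after rot [-1.8  0.  51.1]
blue 4430 mid [635.5  89. ] len 50.1 origin [675.3  85.1] yaw -0.0976 px [211. 275.]
blue 5981 mid [615.2  41.5] len 60.3 origin [655.1  38.4] yaw -0.0787 px [317. 306.]
blue 1720 mid [546.2  47.2] len 28.1 origin [586.   43.8] yaw -0.084 px [317. 429.]
```

View pics/w9.png

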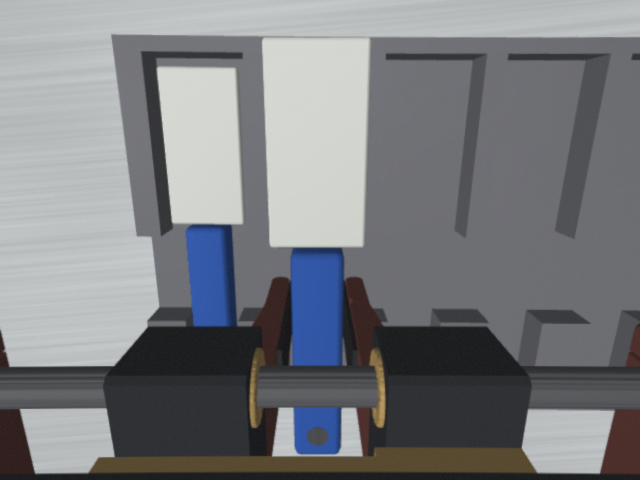

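The spatula hangs straight over compartment 3. Next I'll check the tray model against the picture: corner (115,38) and wall end (165,236).

```bash
python3 - <<'E'
from h import *
from scipy.optimize import least_squares
c=cam('wrist'); L=np.float64([[103,153,22],[5,140,22],[5,-24,22],[5,-82,22],[-45,-15-0,22],[-45,-43,22]])
W=lambda p:L@Ro.from_rotvec([0,0,p[2]]).as_matrix().T+[p[0],p[1],0]
print(w2px('wrist',W([631.5,-19.3,-.088]),c).round(0).tolist())
im=cv2.imread('pics/w9.png'); v=np.clip(im[:,:].astype(float)*1.6,0,255).astype(np.uint8)
for u in w2px('wrist',W([631.5,-19.3,-.088]),c): cv2.circle(v,tuple(int(a) for a in u.round()),3,(0,0,255),1)
cv2.imwrite('pics/w9b.png',v)
E
```

```text
[[117.0, 34.0], [167.0, 236.0], [472.0, 238.0], [580.0, 238.0], [446.0, 322.0], [495.0, 322.0]]
```

View pics/w9b.png

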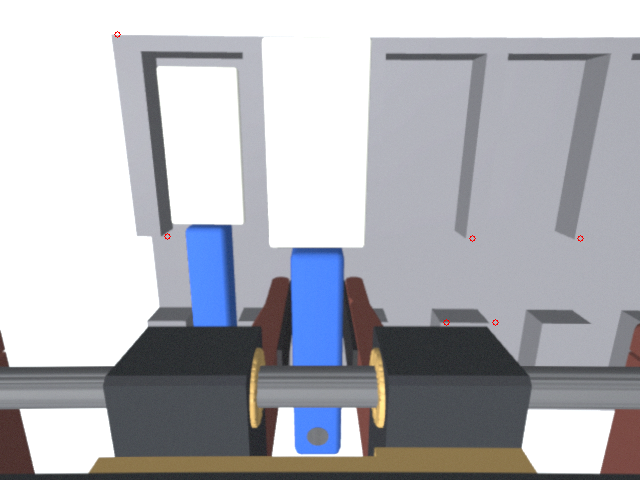

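The model fits to about 2 px (tray roughly 1.5 mm nearer in x). Lowering and releasing.

```bash
python3 -m pendant '{"grip":[-1,-1,-1,-1,-1,-1],"linear":[[-3,0,15],[0,0,20],[0,0,10],[0,0,5],[0,0,0],[0,0,0]],"angular":[[0,0,0],[0,0,0],[0,0,0],[0,0,0],[0,0,0],[0,0,0]]}' | sed -n '2p;4p'
python3 -m pendant '{"grip":[0,0,0,0,0,0,0,0,0],"linear":[[0,0,0],[0,0,0],[0,0,0],[0,0,-20],[0,0,-35],[0,0,-35],[0,0,-38],[0,0,-38],[0,0,-38]],"angular":[[0,0,0],[0,0,0],[0,0,0],[0,0,0],[0,0,0],[0,0,0],[0,0,0],[0,0,0],[0,0,0]]}' | sed -n '2p;4p'
python3 - <<'E'
from loc import *
c=cam('wrist');im=ctrl.get_image('wrist');spat(im,blobs(im,'wrist',500,c,24),'wrist',c,24)
c=cam('top');im=ctrl.get_image('top');spat(im,blobs(im,'top',50,c,20),'top',c,20)
E
python3 plan.py 452.1 -365.3 230 0.359
```

```text
ee_pos: [619.5, 40.0, 10.5]
ft_force: [0.7, -0.7, -0.7]
ee_pos: [618.5, 39.9, 215.8]
ft_force: [0.3, -0.5, -0.0]
blue 2219 mid [604.1 101.8] len 96.3 origin [643.9  98.1] yaw -0.0912 px [253. 227.]
blue 2124 mid [597.2  43. ] len 98.4 origin [637.1  39.8] yaw -0.081 px [317. 231.]
blue 80 mid [605.8  99. ] len 41.5 origin [645.7  96.9] yaw -0.0507 px [281. 197.]
blue 88 mid [608.1  39. ] len 39.5 origin [647.9  34.9] yaw -0.1018 px [302. 198.]
blue 186 mid [ 460.8 -388.3] len 95.8 origin [ 447.  -350.8] yaw 1.9237 px [448. 251.]
blue 191 mid [ 371.  -325.5] len 94.9 origin [ 354.  -289.2] yaw 2.0092 px [426. 282.]
red 53 mid [ 618.2 -625.2] len 24.0 origin [ 603.5 -588. ] yaw 1.9462 px [528. 198.]
t 30.9 pos [622.9  40.1 221.2] yawy -1.654 q [0.05 0.42 1.64 0.   1.07 1.7 ] w 43.7 F [ 0.6  0.1 -0.5] g 0.0
lin now [-136.4  418.2  -11.2]
rot [ 0.011 -0.009 -2.013] lin after rot [-319.6 -302.3   -8.8]
```

```bash
python3 -m pendant '{"grip":[0,0,0,0,0,0,0,0,0,0,0,0],"linear":[[-11.5,35,0],[-11.5,35,0],[-11.5,35,0],[-11.5,35,0],[-11.5,35,0],[-11.5,35,0],[-11.5,35,0],[-11.5,35,0],[-11.5,35,0],[-11.5,35,0],[-11.5,35,0],[-10,35,0]],"angular":[[0,0,0],[0,0,0],[0,0,0],[0,0,0],[0,0,0],[0,0,0],[0,0,0],[0,0,0],[0,0,0],[0,0,0],[0,0,0],[0,0,0]]}' >/dev/null
for i in 1 2; do python3 -m pendant '{"grip":[0,0,0,0,0,0,0,0,0],"linear":[[0,0,0],[0,0,0],[0,0,0],[0,0,0],[0,0,0],[0,0,0],[0,0,0],[0,0,0],[0,0,0]],"angular":[[0,0,-0.112],[0,0,-0.112],[0,0,-0.112],[0,0,-0.112],[0,0,-0.112],[0,0,-0.112],[0,0,-0.112],[0,0,-0.112],[0,0,-0.112]]}' | tail -2; done
python3 plan.py 452.1 -365 6 0.355
python3 - <<'E'
from loc import *
c=cam('wrist');im=ctrl.get_image('wrist');spat(im,blobs(im,'wrist',500,c,20),'wrist',c,20)
E
```

```text
width: 43.9
grasp_force: 0.0
width: 44.0
grasp_force: 0.0
t 33.4 pos [ 447.6 -367.   213.2] yawy 0.368 q [-0.71  0.37  1.74  0.    1.03 -1.07] w 44.0 F [ 0.3  0.3 -0.7] g 0.0
lin now [2.000e-01 4.900e+00 2.072e+02]
rot [-0.    -0.001  0.013] lin after rot [  0.4   4.9 207.2]
blue 2708 mid [ 370.9 -322.4] len 97.6 origin [ 354.2 -286.1] yaw 2.0018 px [253. 131.]
blue 2013 mid [ 459.4 -384.5] len 97.1 origin [ 445.5 -347. ] yaw 1.9254 px [322. 231.]
```

```bash
python3 -m pendant '{"grip":[0,0,0,0,0,0,0,0,0],"linear":[[0,4.5,36],[0,0,38],[0,0,38],[0,0,38],[0,0,30],[0,0,20],[0,0,4],[0,0,0],[0,0,0]],"angular":[[0,0,0.013],[0,0,0],[0,0,0],[0,0,0],[0,0,0],[0,0,0],[0,0,0],[0,0,0],[0,0,0]]}' >/dev/null
python3 plan.py 452.1 -365 6 0.355
```

```text
t 34.2 pos [ 452.5 -366.    10.3] yawy 0.348 q [-0.7   0.67  1.82 -0.    0.65 -1.05] w 43.6 F [-0.1 -0.3  1.1] g 0.0
lin now [ 1.1 -0.   4.3]
rot [ 0.     0.001 -0.007] lin after rot [ 1.1 -0.   4.3]
```

```bash
python3 -m pendant '{"grip":[0,-1,-1,-1,-1,-1,-1,-1],"linear":[[0,0,4],[0,0,0],[0,0,0],[0,0,0],[0,0,0],[0,0,0],[0,0,0],[0,0,0]],"angular":[[0,0,0],[0,0,0],[0,0,0],[0,0,0],[0,0,0],[0,0,0],[0,0,0],[0,0,0]]}'
python3 -m pendant '{"grip":[-1,-1,-1,-1,-1],"linear":[[0,0,-15],[0,0,-30],[0,0,-35],[0,0,-35],[0,0,-35]],"angular":[[0,0,0],[0,0,0],[0,0,0],[0,0,0],[0,0,0]]}' | tail -2
python3 plan.py 615.1 -18 150 -1.659
```

```text
t: 34.9
ee_pos: [452.4, -365.9, 6.4]
orientation: [1.802, 2.573, -0.0]
ft_force: [-0.7, 0.1, 6.7]
width: 21.9
grasp_force: 30.0
width: 21.9
grasp_force: 30.0
t 35.3 pos [ 451.6 -365.2  156.9] yawy 0.349 q [-0.7   0.44  1.78  0.    0.92 -1.05] w 21.9 F [ 0.4 -0.4 -1.8] g 30.0
lin now [270.4 272.3   7. ]
rot [-1.000e-03 -0.000e+00  2.008e+00] lin after rot [ 132.2 -360.3    6.9]
```

```bash
python3 -m pendant '{"grip":[-1,-1,-1,-1,-1,-1,-1,-1,-1,-1,-1,-1],"linear":[[22.6,22.8,0],[22.6,22.8,0],[22.6,22.8,0],[22.6,22.8,0],[22.6,22.8,0],[22.6,22.8,0],[22.6,22.8,0],[22.6,22.8,0],[22.6,22.8,0],[22.6,22.8,0],[22.6,22.8,0],[22.6,22.8,0]],"angular":[[0,0,0],[0,0,0],[0,0,0],[0,0,0],[0,0,0],[0,0,0],[0,0,0],[0,0,0],[0,0,0],[0,0,0],[0,0,0],[0,0,0]]}' | tail -2
for i in 1 2; do python3 -m pendant '{"grip":[-1,-1,-1,-1,-1,-1,-1,-1,-1],"linear":[[0,0,0],[0,0,0],[0,0,0],[0,0,0],[0,0,0],[0,0,0],[0,0,0],[0,0,0],[0,0,0]],"angular":[[0,0,0.1115],[0,0,0.1115],[0,0,0.1115],[0,0,0.1115],[0,0,0.1115],[0,0,0.1115],[0,0,0.1115],[0,0,0.1115],[0,0,0.1115]]}' | tail -2; done
python3 plan.py 615.1 -18 60 -1.659
```

```text
width: 21.8
grasp_force: 30.0
width: 21.8
grasp_force: 30.0
width: 22.1
grasp_force: 30.0
t 37.8 pos [616.1 -17.2 155.4] yawy -1.664 q [-0.05  0.49  1.7   0.    0.95  1.62] w 22.1 F [ 0.8 -0.5 -0.8] g 30.0
lin now [-0.9  0.9 95.4]
rot [-0.     0.001 -0.005] lin after rot [-1.   0.9 95.4]
```

```bash
python3 -m pendant '{"grip":[-1,-1,-1,-1,-1,-1,-1],"linear":[[-1,1,20],[0,0,30],[0,0,30],[0,0,15],[0,0,0],[0,0,0],[0,0,0]],"angular":[[0,0,-0.005],[0,0,0],[0,0,0],[0,0,0],[0,0,0],[0,0,0],[0,0,0]]}'|tail -2
python3 plan.py 615.1 -18 11 -1.659
python3 - <<'E'
from loc import *
c=cam('wrist');im=snap('wrist','w10');spat(im,blobs(im,'wrist',500,c,69),'wrist',c,69)
E
```

```text
width: 21.6
grasp_force: 30.0
t 38.4 pos [616.2 -18.2  61.7] yawy -1.653 q [-0.05  0.62  1.74 -0.    0.78  1.6 ] w 21.6 F [ 0.3  0.4 -0.8] g 30.0
lin now [-1.1 -0.1 50.7]
rot [-0.    -0.001  0.006] lin after rot [-1.1 -0.1 50.7]
blue 6791 mid [628.3  71.3] len 68.2 origin [667.8  65.1] yaw -0.1575 px [108. 286.]
blue 4444 mid [633.6  25.1] len 46.4 origin [673.4  21.2] yaw -0.097 px [214. 274.]
blue 6083 mid [615.5 -17. ] len 56.4 origin [655.4 -20.1] yaw -0.079 px [317. 305.]
blue 1591 mid [552.5 -11.9] len 24.3 origin [592.5 -14.5] yaw -0.0645 px [317. 428.]
```

```bash
python3 -m pendant '{"grip":[-1,-1,-1,-1,-1,-1],"linear":[[-1,0,15],[0,0,20],[0,0,10],[0,0,5],[0,0,0],[0,0,0]],"angular":[[0,0,0],[0,0,0],[0,0,0],[0,0,0],[0,0,0],[0,0,0]]}' | sed -n '2p;4p'
python3 -m pendant '{"grip":[0,0,0,0,0,0,0,0,0],"linear":[[0,0,0],[0,0,0],[0,0,0],[0,0,-20],[0,0,-35],[0,0,-35],[0,0,-38],[0,0,-38],[0,0,-38]],"angular":[[0,0,0],[0,0,0],[0,0,0],[0,0,0],[0,0,0],[0,0,0],[0,0,0],[0,0,0],[0,0,0]]}' | sed -n '2p;4p'
python3 - <<'E'
from loc import *
c=cam('wrist');im=ctrl.get_image('wrist');spat(im,blobs(im,'wrist',500,c,24),'wrist',c,24)
c=cam('top');im=ctrl.get_image('top');spat(im,blobs(im,'top',50,c,20),'top',c,20)
E
python3 plan.py 360.4 -302.9 225 0.438
```

```text
ee_pos: [615.0, -18.1, 11.4]
ft_force: [-0.2, -0.7, 0.2]
ee_pos: [614.1, -18.1, 216.9]
ft_force: [0.8, 0.5, 0.2]
blue 2542 mid [603.  100.5] len 98.5 origin [642.8  96.7] yaw -0.0961 px [193. 229.]
blue 2121 mid [593.4 -15.1] len 98.5 origin [633.3 -18.3] yaw -0.08 px [317. 230.]
blue 2140 mid [597.7  41.6] len 95.6 origin [637.6  38.4] yaw -0.0804 px [256. 228.]
blue 192 mid [603.1 100.2] len 94.4 origin [642.9  96.6] yaw -0.0901 px [281. 198.]
blue 92 mid [604.2 -18.9] len 41.0 origin [644.1 -21.9] yaw -0.0744 px [322. 199.]
blue 191 mid [ 371.1 -325.4] len 94.8 origin [ 354.3 -289.2] yaw 2.0056 px [426. 282.]
red 53 mid [ 618.2 -625.2] len 24.0 origin [ 603.5 -588. ] yaw 1.9462 px [528. 198.]
t 39.8 pos [618.4 -18.3 222.2] yawy -1.653 q [-0.05  0.41  1.65  0.    1.07  1.6 ] w 44.1 F [ 0.4  0.6 -0.4] g 0.0
lin now [-233.7  304.9   -5.9]
rot [ 0.013 -0.008 -2.091] lin after rot [-148.3 -354.4   -2.8]
```

```bash
python3 -m pendant '{"grip":[0,0,0,0,0,0,0,0,0,0,0,0],"linear":[[-19.5,25.5,0],[-19.5,25.5,0],[-19.5,25.5,0],[-19.5,25.5,0],[-19.5,25.5,0],[-19.5,25.5,0],[-19.5,25.5,0],[-19.5,25.5,0],[-19.5,25.5,0],[-19.5,25.5,0],[-19.5,25.5,0],[-19.5,25.5,0]],"angular":[[0,0,0],[0,0,0],[0,0,0],[0,0,0],[0,0,0],[0,0,0],[0,0,0],[0,0,0],[0,0,0],[0,0,0],[0,0,0],[0,0,0]]}' >/dev/null
for i in 1 2; do python3 -m pendant '{"grip":[0,0,0,0,0,0,0,0,0],"linear":[[0,0,0],[0,0,0],[0,0,0],[0,0,0],[0,0,0],[0,0,0],[0,0,0],[0,0,0],[0,0,0]],"angular":[[0,0,-0.1162],[0,0,-0.1162],[0,0,-0.1162],[0,0,-0.1162],[0,0,-0.1162],[0,0,-0.1162],[0,0,-0.1162],[0,0,-0.1162],[0,0,-0.1162]]}' | tail -2; done
python3 plan.py 360.4 -302.9 6 0.435
python3 - <<'E'
from loc import *
c=cam('wrist');im=ctrl.get_image('wrist');spat(im,blobs(im,'wrist',500,c,20),'wrist',c,20)
E
```

```text
width: 43.8
grasp_force: 0.0
width: 44.1
grasp_force: 0.0
t 42.3 pos [ 355.8 -303.6  214.4] yawy 0.444 q [-0.73  0.2   1.97 -0.    0.96 -1.18] w 44.1 F [-0.4 -0.3 -0.2] g 0.0
lin now [ -1.4   4.5 208.4]
rot [-0.    -0.     0.009] lin after rot [ -1.3   4.4 208.4]
blue 2004 mid [ 369.2 -321.6] len 97.5 origin [ 352.5 -285.2] yaw 2.0009 px [321. 231.]
```

```bash
python3 -m pendant '{"grip":[0,0,0,0,0,0,0,0,0],"linear":[[-1,4,36],[0,0,38],[0,0,38],[0,0,38],[0,0,30],[0,0,20],[0,0,6],[0,0,0],[0,0,0]],"angular":[[0,0,0.009],[0,0,0],[0,0,0],[0,0,0],[0,0,0],[0,0,0],[0,0,0],[0,0,0],[0,0,0]]}' >/dev/null
python3 plan.py 360.4 -302.9 6 0.435
```

```text
t 43.1 pos [ 360.3 -303.2    9.1] yawy 0.429 q [-0.72  0.58  2.07  0.    0.49 -1.15] w 43.7 F [ 0.1 -0.1  0.5] g 0.0
lin now [0.2 0.2 3.1]
rot [ 0.     0.    -0.006] lin after rot [0.2 0.2 3.1]
```

```bash
python3 -m pendant '{"grip":[0,-1,-1,-1,-1,-1,-1,-1],"linear":[[0,0,3],[0,0,0],[0,0,0],[0,0,0],[0,0,0],[0,0,0],[0,0,0],[0,0,0]],"angular":[[0,0,0],[0,0,0],[0,0,0],[0,0,0],[0,0,0],[0,0,0],[0,0,0],[0,0,0]]}'
python3 -m pendant '{"grip":[-1,-1,-1,-1,-1],"linear":[[0,0,-15],[0,0,-30],[0,0,-35],[0,0,-35],[0,0,-35]],"angular":[[0,0,0],[0,0,0],[0,0,0],[0,0,0],[0,0,0]]}' | tail -2
python3 plan.py 610 -75.7 150 -1.659
```

```text
t: 43.77
ee_pos: [360.4, -303.3, 6.3]
orientation: [1.696, 2.643, -0.0]
ft_force: [-0.0, 1.2, 6.5]
width: 21.4
grasp_force: 30.0
width: 21.9
grasp_force: 30.0
t 44.2 pos [ 359.6 -302.6  157.1] yawy 0.43 q [-0.72  0.3   2.01 -0.    0.83 -1.15] w 21.9 F [-0.1 -0.3 -0.9] g 30.0
lin now [102.  322.2   7.1]
rot [-1.000e-03 -0.000e+00  2.089e+00] lin after rot [ 229.5 -248.     7.1]
```

```bash
python3 -m pendant '{"grip":[-1,-1,-1,-1,-1,-1,-1,-1,-1,-1,-1,-1],"linear":[[8.5,26.9,0],[8.5,26.9,0],[8.5,26.9,0],[8.5,26.9,0],[8.5,26.9,0],[8.5,26.9,0],[8.5,26.9,0],[8.5,26.9,0],[8.5,26.9,0],[8.5,26.9,0],[8.5,26.9,0],[8.5,26.9,0]],"angular":[[0,0,0],[0,0,0],[0,0,0],[0,0,0],[0,0,0],[0,0,0],[0,0,0],[0,0,0],[0,0,0],[0,0,0],[0,0,0],[0,0,0]]}' | tail -2
for i in 1 2; do python3 -m pendant '{"grip":[-1,-1,-1,-1,-1,-1,-1,-1,-1],"linear":[[0,0,0],[0,0,0],[0,0,0],[0,0,0],[0,0,0],[0,0,0],[0,0,0],[0,0,0],[0,0,0]],"angular":[[0,0,0.116],[0,0,0.116],[0,0,0.116],[0,0,0.116],[0,0,0.116],[0,0,0.116],[0,0,0.116],[0,0,0.116],[0,0,0.116]]}' | tail -2; done
python3 plan.py 610 -75.7 60 -1.659
```

```text
width: 22.1
grasp_force: 30.0
width: 21.7
grasp_force: 30.0
width: 21.7
grasp_force: 30.0
t 46.7 pos [610.6 -75.8 155.4] yawy -1.664 q [-0.14  0.49  1.7   0.    0.95  1.52] w 21.7 F [-0.5 -0.6 -1. ] g 30.0
lin now [-0.6 -0.  95.4]
rot [-0.     0.001 -0.005] lin after rot [-0.7 -0.  95.4]
```

```bash
python3 -m pendant '{"grip":[-1,-1,-1,-1,-1,-1,-1],"linear":[[-1,0,20],[0,0,30],[0,0,30],[0,0,15],[0,0,0],[0,0,0],[0,0,0]],"angular":[[0,0,-0.005],[0,0,0],[0,0,0],[0,0,0],[0,0,0],[0,0,0],[0,0,0]]}'|tail -2
python3 plan.py 610 -75.7 11 -1.659
python3 - <<'E'
from loc import *
c=cam('wrist');im=snap('wrist','w11');spat(im,blobs(im,'wrist',500,c,69),'wrist',c,69)
E
```

```text
width: 21.9
grasp_force: 30.0
t 47.3 pos [610.8 -75.9  61.7] yawy -1.653 q [-0.14  0.62  1.74 -0.    0.78  1.51] w 21.9 F [ 0.9  0.4 -0.5] g 30.0
lin now [-0.9 -0.1 50.7]
rot [ 0.    -0.001  0.006] lin after rot [-0.8 -0.1 50.7]
blue 4926 mid [626.5  52. ] len 69.0 origin [587.7  61.6] yaw 2.899 px [ 18. 293.]
blue 4570 mid [628.9 -32.8] len 47.7 origin [668.7 -36.7] yaw -0.0971 px [215. 272.]
blue 6422 mid [622.5  12.2] len 67.6 origin [661.9   5.3] yaw -0.1718 px [112. 286.]
blue 5999 mid [610.  -74.6] len 56.0 origin [649.9 -77.9] yaw -0.0814 px [317. 306.]
blue 1630 mid [546.9 -69.4] len 25.1 origin [586.7 -73.7] yaw -0.1076 px [317. 428.]
```

```bash
python3 -m pendant '{"grip":[-1,-1,-1,-1,-1,-1],"linear":[[-1,0,15],[0,0,20],[0,0,10],[0,0,5],[0,0,0],[0,0,0]],"angular":[[0,0,0],[0,0,0],[0,0,0],[0,0,0],[0,0,0],[0,0,0]]}' | sed -n '2p;4p'
python3 -m pendant '{"grip":[0,0,0,0,0,0,0,0,0,0,0,0],"linear":[[0,0,0],[0,0,0],[0,0,0],[0,0,-20],[0,0,-35],[0,0,-35],[0,0,-38],[0,0,-38],[0,0,-38],[0,0,-38],[0,0,-30],[0,0,0]],"angular":[[0,0,0],[0,0,0],[0,0,0],[0,0,0],[0,0,0],[0,0,0],[0,0,0],[0,0,0],[0,0,0],[0,0,0],[0,0,0],[0,0,0]]}' | sed -n '2p;4p'
python3 - <<'E'
from loc import *
c=cam('wrist');im=ctrl.get_image('wrist');spat(im,blobs(im,'wrist',500,c,24),'wrist',c,24)
E
python3 -m pendant '{"grip":[0,0,0,0,0,0,0,0,0,0],"linear":[[-20,30,0],[-20,30,0],[-20,30,0],[-20,30,0],[-20,30,0],[-20,30,0],[-20,30,0],[-20,30,0],[-20,30,0],[0,0,0]],"angular":[[0,0,0],[0,0,0],[0,0,0],[0,0,0],[0,0,0],[0,0,0],[0,0,0],[0,0,0],[0,0,0],[0,0,0]]}' | sed -n '2p;4p'
python3 - <<'E'
from loc import *
c=cam('top');im=snap('top','t12');spat(im,blobs(im,'top',50,c,20),'top',c,20)
s=snap('scene','s12'); v=np.vstack([cv2.resize(s[60:400],None,fx=1.2,fy=1.2)[:300,:768], cv2.resize(im[130:330,60:500],(660,300)).copy() if 0 else np.pad(cv2.resize(im[130:330,60:500],(660,300)),((0,0),(0,108),(0,0)))])
cv2.imwrite('pics/fin.png',v[...,::-1])
E
```

```text
ee_pos: [609.7, -75.8, 11.4]
ft_force: [0.1, 0.7, -0.7]
ee_pos: [612.5, -76.1, 290.6]
ft_force: [1.5, -0.7, 0.1]
blue 1845 mid [603.1 100. ] len 98.3 origin [642.9  95.8] yaw -0.1059 px [162. 218.]
blue 1552 mid [593.1 -16. ] len 97.1 origin [632.9 -19.4] yaw -0.0844 px [266. 219.]
blue 1624 mid [596.7  41.2] len 97.4 origin [636.5  37.2] yaw -0.0983 px [215. 219.]
blue 1466 mid [587.2 -72.7] len 97.2 origin [627.1 -76. ] yaw -0.0828 px [316. 220.]
ee_pos: [403.6, -333.1, 281.5]
ft_force: [0.7, 0.0, -0.4]
blue 192 mid [603.1 100.1] len 94.4 origin [642.9  96.5] yaw -0.0905 px [281. 198.]
blue 199 mid [597.7  40.1] len 93.7 origin [637.6  36.6] yaw -0.086 px [302. 200.]
blue 204 mid [593.2 -18.1] len 94.3 origin [633.  -21.3] yaw -0.0817 px [322. 202.]
blue 212 mid [586.9 -75.3] len 96.1 origin [626.8 -78.7] yaw -0.0848 px [342. 205.]
red 53 mid [ 618.3 -625.3] len 24.6 origin [ 609.9 -586.1] yaw 1.782 px [528. 198.]
```

View pics/fin.png

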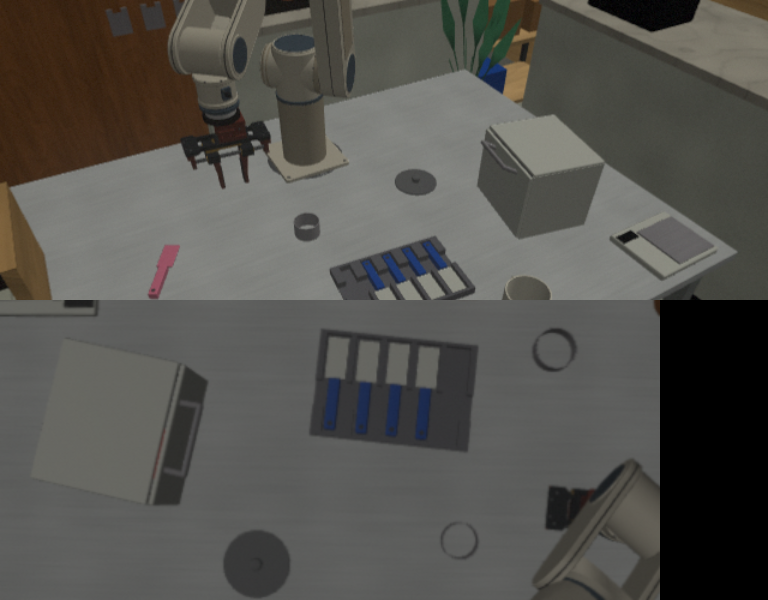

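Four blue spatulas lie in compartments 1 to 4, the bin is shut, and the rings and lid are unmoved. Handing in.

```bash
python3 -c "
from workcell import ctrl
print(ctrl.close_job())"
```

```text
the job is handed in; nothing more can be done
None
```

The job is handed in: both red-handled spatulas are in the bin, which I pushed shut to its stop; all four blue spatulas (three spares plus the one already there) lie flat in their own tray compartments; and the rings and lid were not touched.

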